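# Unstack the desk gear onto its stands

## Robot

A 7-joint arm with a two-finger parallel gripper is mounted at the origin on the work surface. World frame = base frame: x ahead of the robot, y to its left, z up, the work surface at z = 0. Lengths are in m, angles in degrees, forces in N, time in s.
With the tool pointing down it reaches from about 0.425 to 0.875 m from the base axis. Payload 8.4 kg.
Tool frame: the origin (TCP) lies at the very end of the fingers, on their centre line; the grasp point (between the pads) lies r.grip_point_offset behind it (r.grip_point_offset is the distance from the TCP to the grasp point, in m); z points along the fingers, x is the direction in which the jaws open and shut, and the axes are right-handed (so a half turn about z gives the same grasp; the last joint's range is limited). The gripper opens to 85 mm and grips with 20 to 120 N. Pads are 22 mm wide; open, the fingers measure 114 mm over their backs; the gripper's body (76 mm by 85 mm) begins 54 mm behind the grasp point. The pads swing forward as they close: fully open they stand 13 mm farther back than shut.
Start: joints at [60.035, 19.091, 2.286, 83.961, -0.768, 76.965, -3.352], TCP at [0.267, -0.592, 0.231] pointing down, gripper open.
Joint ranges: [-147.57, 147.57], [-21.85, 119.76], [-74.77, 79.35], [14.55, 137.4], [-85.83, 265.84], [4.83, 119.75], [-152.11, 152.11]. Speed limits (degrees/s): [127.2, 127.2, 159.86, 159.86, 180, 180, 180].

## Interface

Orientations are given as a 3x3 rotation matrix whose columns are the frame's x, y, z axes.
In Python, from workcell import r gives the robot as it stands.
- The arm moves only by the tool send_rows, never from a script. Its arguments are lists of equal length, an entry for each row: "claw": the gripper command: -1 is fully open, 1 is shut, values between are in proportion; "xyz": the shift along the tool's x, y, z in m, a list of three; "turn": the turn, a rotation vector about the tool's x, y, z in rad, a list of three. A call has 1 to 12 rows; each row shifts and turns the pose as measured when the row begins, along the tool's axes as they then stand; what a row does not reach is not made up. A row lasts 1/12 s, in which the tool goes at most 41.7 mm and 7.16 degrees, less where a joint would pass 70% of its speed; a pose out of reach is approached as far as the arm can. A call is refused whole if a number of a shift passes 0.0417 or a number of a turn 0.125, either way. A call with a gripper value outside its range is refused whole. The fingers move at their own pace and stop on an object; "force" is the grip in N (left out, the last holds). Time passes only in rows, so rows that do not move let the fingers close. It gives the time, the measured TCP pose, the force and the opening at its end, in the units of the state.
- r.read_state(): the state, without advancing time (a new reading comes with each control period).
- r.grab_frame(name): name is "scene" or "top" or "wrist"; returns a dict with "frame" (480x640x3 uint8, red, green, blue), "fx", "fy", "cx", "cy" (pixels), "cam_to_world" (4x4, takes a point from camera to world coordinates); the wrist camera has in their place "T_tool_cam" (4x4, takes a point from camera to tool coordinates, whose origin is the TCP and whose axes are the tool frame's). Camera axes: x right, y down, z forward; pixel columns grow to the right and rows downward; lengths in m; the calibration is good to about 2 mm. A picture is of the moment at which its call begins: read the wrist's pose just before it. There is no depth.
- r.hand_in(): hands the job in, once; it reports no verdict.
The state is a dict: "clock": time; "qpos": joint angles; "joint_vel": joint speeds; "effort": joint torques, N m; "ee_pos": TCP position; "ee_rot": TCP orientation; "ft_force": force on the tool from outside, world axes, zero at the start; "ft_torque": the same for the moment, N m; "width": finger opening in m.
Only numpy, scipy, OpenCV 4.12 (cv2) and the standard library are available. Lean on these libraries where they do the work, as an engineer would, in place of code of your own. Each camera call takes 0.05 s, during which the arm holds its last target. There are 200 camera calls.

## Task

Two small piles of desk gear are in the way: take them apart from the top and set each of the five pieces on the wooden stand of its own shape and size (the long pieces by size: disk on the largest stand, power brick on the middle one, hub on the narrowest; round speaker on the round one; square charger on the square one). Each must lie flat, right way up, centred on its stand and lined up with its edges, and be let go.

Things in the scene. Friction and masses are not known exactly. Their poses are not given: they have to be found in the camera images.
- disk_mid (a point): External disk: flat aluminium box 130 long (its x) x 62 wide (its y) x 32 high, vent slots on top, 0.24 to 0.5 kg, loose. The point is its centre, 16 mm above its underside. It lies on the desk as the bottom of one of the two piles; z is up.
- speaker_mid (a point): Round speaker: grey puck, 66 mm in diameter, 32 high, a small dark grille in the middle of its top, 0.17 to 0.35 kg, loose. The point is its centre, 16 mm above its underside. It lies on the desk as the bottom of the other pile, seen below the thing that lies on it; z is up.
- brick_mid (a point): Power brick: black oblong block 92 long (x) x 44 wide (y) x 28 high, rounded edges, 0.15 to 0.31 kg, loose. The point is its centre, 14 mm above its underside. At the start it lies either on the disk or on the speaker, its underside 32 mm above the desk, at any yaw, and carries the hub.
- hub_mid (a point): Port hub: slim aluminium bar 74 long (x) x 24 wide (y) x 16 high, a row of dark ports on one long side, 0.06 kg, loose. The point is its centre, 8 mm above its underside. At the start it lies on top of the power brick, its underside 60 mm above the desk.
- charger_mid (a point): Charger: white square block 42 x 42 x 28 high, two small dark sockets on one side, 0.10 kg, loose. The point is its centre, 14 mm above its underside. At the start it lies on the disk or the speaker, whichever does not carry the brick, its underside 32 mm above the desk.
- disk_place (a point): Place of the disk: the largest wooden stand, a fixed flat oblong slab 154 long (x) x 86 wide (y) x 10 high with a grey felt inlay and no rim, on the desk. The point is the centre of its top face, z up.
- speaker_place (a point): Place of the speaker: the round wooden stand, a fixed disc 90 mm in diameter and 10 high with a round grey felt inlay and no rim. The point is the centre of its top face, z up.
- brick_place (a point): Place of the power brick: the middle-sized oblong wooden stand, a fixed flat slab 116 long (x) x 68 wide (y) x 10 high with grey felt inlay, no rim. The point is the centre of its top face, z up.
- hub_place (a point): Place of the hub: the narrowest wooden stand, a fixed flat slab 98 long (x) x 48 wide (y) x 10 high with grey felt inlay, no rim. The point is the centre of its top face, z up.
- charger_place (a point): Place of the charger: the square wooden stand, a fixed flat slab 66 x 66 x 10 high with grey felt inlay, no rim. The point is the centre of its top face, z up.

How it is judged (in metres and radians):
At the end, for the whole second after the job is handed in: Each piece rests flat, right way up, released, on its own stand: centre within 12 mm of the stand's, height within 4 mm, tilt under 0.1 rad, edges in line within 0.2 rad (either way round; charger any quarter turn, speaker any turn), speed under 0.02 m/s (horizontal distance between disk_mid and disk_place below 0.012 m and z of disk_mid in the frame of disk_place between 0.012 and 0.02 m and angle between each of disk_mid, speaker_mid, brick_mid, hub_mid, charger_mid's own z axis and vertical below 0.1 rad and linear speed of each of disk, speaker, brick, hub, charger below 0.02 m/s and angle between the x axis of disk_mid and the x axis of disk_place, either way round below 0.2 rad and horizontal distance between speaker_mid and speaker_place below 0.012 m and z of speaker_mid in the frame of speaker_place between 0.012 and 0.02 m and horizontal distance between brick_mid and brick_place below 0.012 m and z of brick_mid in the frame of brick_place between 0.01 and 0.018 m and angle between the x axis of brick_mid and the x axis of brick_place, either way round below 0.2 rad and horizontal distance between hub_mid and hub_place below 0.012 m and z of hub_mid in the frame of hub_place between 0.004 and 0.012 m and angle between the x axis of hub_mid and the x axis of hub_place, either way round below 0.2 rad and horizontal distance between charger_mid and charger_place below 0.012 m and z of charger_mid in the frame of charger_place between 0.01 and 0.018 m and (angle between the x axis of charger_mid and the x axis of charger_place, either way round below 0.2 rad or angle between the x axis of charger_mid and the y axis of charger_place, either way round below 0.2 rad)); the robot touches nothing.
It also fails if it takes over 141 s, if anything falls off the work surface, if the arm or the gripper's body presses on something with over 40 N, if the wrist force passes 120 N, or if a joint passes its speed limit or range.

## Working session

There is one attempt and no reset: what is moved stays moved. The work goes in short steps, Python scripts to look and compute and a tool call to move; the robot and the scene stay as the last step left them, time stands still between calls to the robot, and variables do not carry over. Pictures are saved under pics/ and viewed, about 12 in all and at most 16, crops included, and the job is handed in when it is done.

Besides the shell and the picture viewer there is one more tool, called by a JSON object that holds its "op" and its "data", one argument or row to a line. send_rows: Moves the arm, as the interface text tells. Its arguments: {"type":"object","properties":{"claw":{"type":"array","items":{"type":"number"}},"xyz":{"type":"array","items":{"type":"array","items":{"type":"number"}}},"turn":{"type":"array","items":{"type":"array","items":{"type":"number"}}},"force":{"type":"number"}},"required":["claw","xyz","turn"]}

```bash
ls; mkdir -p pics; python3 - <<'E'
from workcell import r
import cv2, numpy as np
print(r.read_state(), r.grip_point_offset)
for n in ("top","scene"):
    d=r.grab_frame(n); cv2.imwrite(f"pics/{n}0.png",d["frame"][:,:,::-1])
    print(n,d["fx"],d["fy"],d["cx"],d["cy"],np.round(d["cam_to_world"],4).tolist())
d=r.grab_frame("wrist"); print(d["fx"],np.round(d["T_tool_cam"],4).tolist())
E
```

```text
pics
{'clock': 0.0, 'qpos': array([60.03505669, 19.13037243,  2.28453341, 84.01165895, -0.76886201,
       76.96498385, -3.34998102]), 'joint_vel': array([ 0.01353866,  0.00132706, -0.08223487, -0.04899148, -0.04828884,
        0.14627462,  0.00717336]), 'effort': array([-1.13864457e-04, -6.58549833e+01,  1.36532642e+00, -4.05553043e+01,
        1.66556955e-02,  1.28798044e-02, -1.16047084e-05]), 'ee_pos': array([ 0.2670822 , -0.59209131,  0.23043175]), 'ee_rot': array([[ 4.11224960e-01, -9.11533590e-01, -7.38809199e-04],
       [-9.11532487e-01, -4.11225614e-01,  1.42119863e-03],
       [-1.59928755e-03,  8.90162377e-05, -9.99998717e-01]]), 'ft_force': array([-0.32500398,  0.40067051,  0.02689981]), 'ft_torque': array([0.0090662 , 0.00494982, 0.01512434]), 'width': 0.08509534756028492} 0.0187
top 464.5084476361535 464.5084476361535 313.0270697349512 240.8945337849928 [[0.0223, -0.9873, 0.1572, 0.411], [-0.9997, -0.0201, 0.0157, 0.0053], [-0.0123, -0.1575, -0.9874, 1.0771], [0.0, 0.0, 0.0, 1.0]]
scene 591.0550651422399 591.0550651422399 326.11286154317077 235.83348952096432 [[-0.6301, 0.5637, -0.5341, 1.1807], [0.7764, 0.449, -0.4422, 0.5278], [-0.0095, -0.6933, -0.7206, 0.9245], [0.0, 0.0, 0.0, 1.0]]
399.0059184720772 [[1.0, -0.0012, 0.0004, -0.0015], [0.001, 0.9638, 0.2668, -0.0659], [-0.0007, -0.2668, 0.9638, -0.1438], [0.0, 0.0, 0.0, 1.0]]
```

View pics/top0.png

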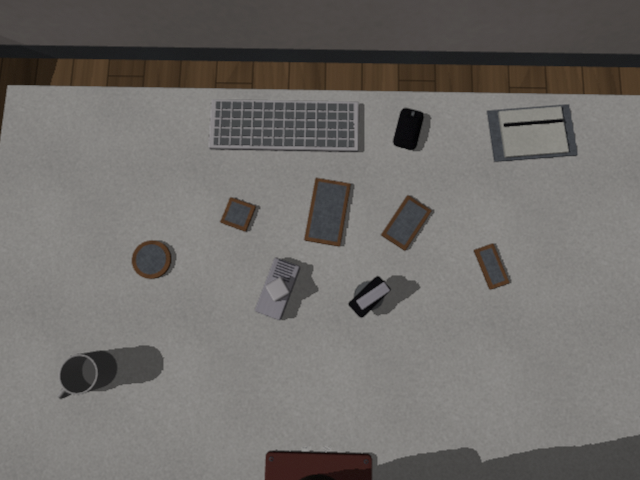

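View pics/scene0.png

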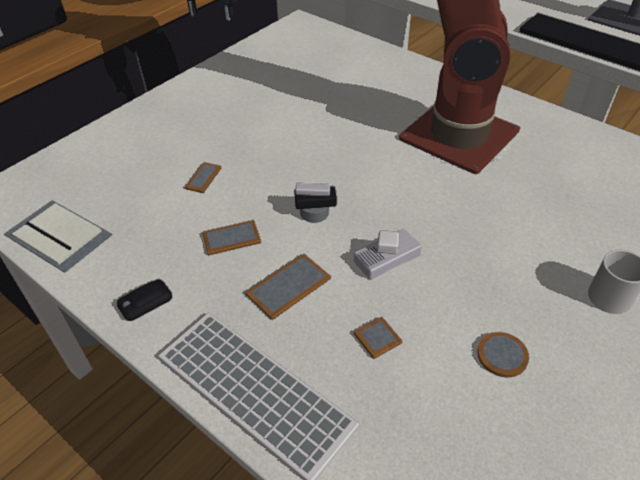

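The top view shows the charger (278,289) on the disk (278,289), and the hub (373,294) on the brick on the speaker (370,297). The stands are: round (152,260), square (239,213), largest (328,212), middle (407,222), narrow (492,266). The scene view agrees.

```bash
cat > h.py <<'E'
from workcell import r
import cv2, numpy as np
def pose(d, s=None):
    return d["cam_to_world"] if "cam_to_world" in d else \
        np.block([[s["ee_rot"], s["ee_pos"].reshape(3,1)],[np.zeros((1,3)),1]])@d["T_tool_cam"]
def cast(d, T, px, z):
    px=np.asarray(px,float).reshape(-1,2)
    v=np.c_[(px[:,0]-d["cx"])/d["fx"],(px[:,1]-d["cy"])/d["fy"],np.ones(len(px))]@T[:3,:3].T
    o=T[:3,3]; return (o+v*((z-o[2])/v[:,2])[:,None])[:,:2]
def rect(P):
    """min-area rectangle of points (m): centre, (long,short) mm, yaw of long side deg in [-90,90)"""
    (c,(w,h),a)=cv2.minAreaRect((P*1000).astype(np.float32))
    if w<h: w,h,a=h,w,a+90
    return np.array(c)/1000,(round(w,1),round(h,1)),(a+90)%180-90
def blobs(mask, amin):
    cs,_=cv2.findContours(mask.astype(np.uint8),cv2.RETR_EXTERNAL,cv2.CHAIN_APPROX_NONE)
    return [c.reshape(-1,2) for c in cs if cv2.contourArea(c)>amin]
def look(name):
    s=r.read_state(); d=r.grab_frame(name); return d,pose(d,s),s
def wrap(a,m): return (a+m/2)%m-m/2
def to(xyz=None,yaw=None,s=None):
    """shift in present tool axes to reach TCP xyz, and turn about tool z so tool x has world yaw (mod 180)"""
    s=s or r.read_state(); R=s["ee_rot"]; y=np.degrees(np.arctan2(R[1,0],R[0,0]))
    print("tcp",s["ee_pos"].round(4),"yaw",round(y,1),"j7",round(s["qpos"][6],1),"w",round(s["width"],4),"t",round(s["clock"],1))
    if xyz is not None:
        v=R.T@(np.array(xyz)-s["ee_pos"]); print("shift",v.round(4),"rows@.035",np.ceil(np.linalg.norm(v)/.035))
    if yaw is not None:
        t=-np.radians(wrap(yaw-y,180)); print("turn z",round(t,3),"tilt fix xy",(R.T@np.cross(R[:,2],[0,0,-1])).round(4)[:2])
E
python3 - <<'E'
from h import *
d,T,s=look("top")
hsv=cv2.cvtColor(d["frame"],cv2.COLOR_RGB2HSV)
m=((hsv[...,1]>90)&(hsv[...,0]<25))
m[:160]=0; m[330:]=0
for c in blobs(cv2.morphologyEx(m.astype(np.uint8),cv2.MORPH_CLOSE,np.ones((3,3))),100):
    print("stand",c.mean(0).round(),*rect(cast(d,T,c,.01)))
for n,p in dict(charger=(278,289),hub=(373,294),diskL=(270,305),brick=(360,305),desk=(420,330)).items(): print(n,d["frame"][p[1],p[0]],hsv[p[1],p[0]])
v=hsv[...,2].astype(int)
w=np.zeros_like(m); w[270:320,340:400]=1
for t in (30,45): 
  for c in blobs((v<t)&w,40): print("dark",t,c.mean(0).round(),*rect(cast(d,T,c,.06)))
crop=lambda x,y:cv2.resize(d["frame"][y:y+60,x:x+80],None,fx=5,fy=5,interpolation=cv2.INTER_CUBIC)
cv2.imwrite("pics/crop.png",np.hstack([crop(240,258),crop(335,262)])[:,:,::-1])
print("charger",cast(d,T,[278,289],.06),"hub",cast(d,T,[373,294],.076))
E
```

```text
stand [491. 266.] [ 0.53089441 -0.3879743 ] (95.3, 48.3) 20.066999435424805
stand [151. 259.] [0.53091211 0.39742133] (89.1, 84.1) -88.77635455131531
stand [238. 214.] [0.64173926 0.20096422] (64.3, 63.7) -19.108497619628906
stand [406. 222.] [ 0.62914441 -0.19416464] (114.8, 65.7) -32.92510223388672
stand [327. 212.] [ 0.65177374 -0.0096433 ] (151.8, 83.5) -8.862144470214844
charger [137 134 136] [160   6 137]
hub [117 115 120] [132  11 120]
diskL [119 116 122] [135  13 122]
brick [122 119 125] [135  12 125]
desk [129 127 125] [ 15   8 129]
dark 30 [367. 298.] [ 0.45327185 -0.10411343] (89.6, 42.5) -44.292720794677734
dark 45 [368. 298.] [ 0.45167816 -0.10567162] (89.8, 50.0) -44.28382873535156
charger [[0.46502471 0.0955351 ]] hub [[ 0.45793103 -0.10972455]]
```

View pics/crop.png

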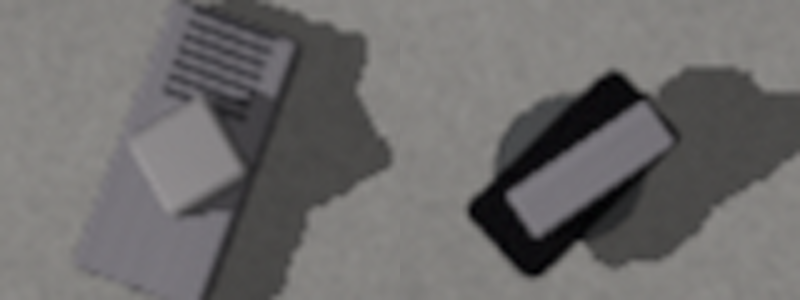

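Stand sizes match the given ones to within about 3 mm. The crop shows the charger and hub outlines clearly. I'll work out the piece poses and the approach to the hub.

```bash
python3 - <<'E'
t=open('h.py').read()
t=t.replace('t=-np.radians(wrap(yaw-y,180));','az=np.degrees(np.arctan2(*(s["ee_pos"] if xyz is None else xyz)[1::-1])); yt=az+wrap(yaw-az,180); t=-np.radians(wrap(y-az,360)*-1+yt-az);')
open('h.py','w').write(t)
E
python3 - <<'E'
from h import *
d,T,s=look("top")
ch=np.array([(200,97),(243,172),(178,215),(128,145)])/5+[240,258]
hu=np.array([(642,98),(680,138),(540,242),(505,192)])/5+[335-80,262]
print("charger",*rect(cast(d,T,ch,.06)),"hub",*rect(cast(d,T,hu,.076)))
dk=np.array([(178,0),(297,40),(203,300),(75,270)])/5+[240,258]
print("disk~",*rect(cast(d,T,dk,.032)))
c=rect(cast(d,T,hu,.076)); to([*c[0],.2],c[2]+90)
E
```

```text
charger [0.46413498 0.09652991] (37.8, 37.6) 35.10786056518555 hub [ 0.45565372 -0.11059888] (75.0, 25.7) -52.72270584106445
disk~ [0.4668501  0.09946951] (129.8, 58.3) -18.305007934570312
tcp [ 0.2672 -0.5923  0.2309] yaw -65.7 j7 -3.4 w 0.0854 t 0.2
shift [-0.3616 -0.3699  0.0312] rows@.035 15.0
turn z -1.798 tilt fix xy [0.     0.0008]
```

{"op": "send_rows", "data": {
  "claw": [-1,-1,-1,-1,-1,-1,-1,-1,-1,-1,-1,-1],
  "xyz": [
    [-0.026,-0.0266,0.002],
    [-0.026,-0.0266,0.002],
    [-0.026,-0.0266,0.002],
    [-0.026,-0.0266,0.002],
    [-0.026,-0.0266,0.002],
    [-0.026,-0.0266,0.002],
    [-0.026,-0.0266,0.002],
    [-0.026,-0.0266,0.002],
    [-0.026,-0.0266,0.002],
    [-0.026,-0.0266,0.002],
    [-0.026,-0.0266,0.002],
    [-0.026,-0.0266,0.002]
  ],
  "turn": [
    [0,0,0],
    [0,0,0],
    [0,0,0],
    [0,0,0],
    [0,0,0],
    [0,0,0],
    [0,0,0],
    [0,0,0],
    [0,0,0],
    [0,0,0],
    [0,0,0],
    [0,0,0]
  ]
}}

```text
clock: 1.25
ee_pos: [0.431, -0.1673, 0.2029]
ee_rot: [[0.397, -0.918, -0.003], [-0.918, -0.397, -0.005], [0.003, 0.005, -1.0]]
ft_force: [0.8, -0.4, 0.9]
width: 0.0854
```

{"op": "send_rows", "data": {
  "claw": [-1,-1,-1,-1,-1,-1,-1,-1,-1,-1,-1,-1],
  "xyz": [
    [0,0,0],
    [0,0,0],
    [0,0,0],
    [0,0,0],
    [0,0,0],
    [0,0,0],
    [0,0,0],
    [0,0,0],
    [0,0,0],
    [0,0,0],
    [0,0,0],
    [0,0,0]
  ],
  "turn": [
    [0,0,-0.12],
    [0,0,-0.12],
    [0,0,-0.12],
    [0,0,-0.12],
    [0,0,-0.12],
    [0,0,-0.12],
    [0,0,-0.12],
    [0,0,-0.12],
    [0,0,-0.12],
    [0,0,-0.12],
    [0,0,-0.12],
    [0,0,-0.12]
  ]
}}

```text
clock: 2.25
ee_pos: [0.4339, -0.155, 0.2032]
ee_rot: [[0.945, 0.328, -0.001], [0.328, -0.945, -0.004], [-0.003, 0.003, -1.0]]
ft_force: [0.2, -0.6, -0.2]
width: 0.0851
```

```bash
python3 - <<'E'
from h import *
to([.4557,-.1106,.2],37.3)
E
```

```text
tcp [ 0.4339 -0.155   0.2032] yaw 19.1 j7 33.5 w 0.0851 t 2.2
shift [ 0.0352 -0.0349  0.003 ] rows@.035 2.0
turn z -0.317 tilt fix xy [0.0031 0.0026]
```

{"op": "send_rows", "data": {
  "claw": [-1,-1,-1,-1,-1,-1],
  "xyz": [
    [0.018,-0.0175,0.001],
    [0.018,-0.0175,0.001],
    [0,0,0],
    [0,0,0],
    [0,0,0],
    [0,0,0]
  ],
  "turn": [
    [0,0,0],
    [0,0,0],
    [0,0,-0.11],
    [0,0,-0.11],
    [0,0,-0.1],
    [0,0,0]
  ]
}}

```text
clock: 2.75
ee_pos: [0.4568, -0.1082, 0.2011]
ee_rot: [[0.779, 0.627, -0.001], [0.627, -0.779, -0.004], [-0.003, 0.003, -1.0]]
ft_force: [0.5, 0.5, -0.3]
width: 0.0854
```

```bash
python3 - <<'E'
from h import *
d,T,s=look("wrist"); cv2.imwrite("pics/w1.png",d["frame"][:,:,::-1])
to([.4557,-.1106,.2],37.3,s)
E
```

```text
tcp [ 0.4568 -0.1082  0.2011] yaw 38.8 j7 46.5 w 0.0854 t 2.8
shift [-0.0024  0.0012  0.0011] rows@.035 1.0
turn z 0.027 tilt fix xy [0.0027 0.0034]
```

View pics/w1.png

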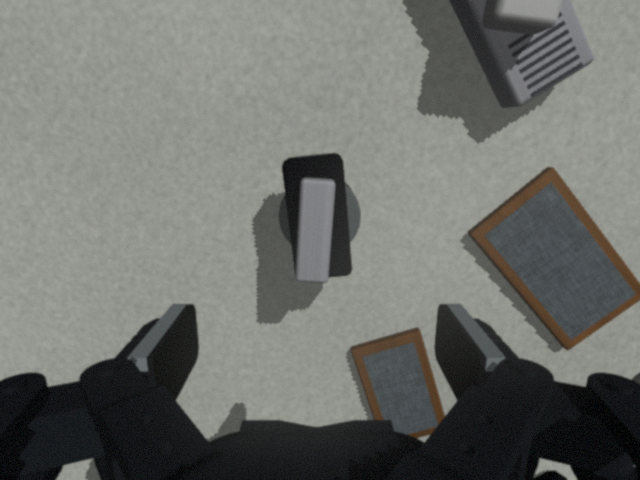

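The wrist view shows the hub at (317,228) on the brick at (317,215), with the speaker below. That is the pixel I expect below the TCP. Next I'll segment both.

```bash
cat >> h.py <<'E'
def near(cs, p): return min(cs, key=lambda c: -cv2.pointPolygonTest(c.reshape(-1,1,2).astype(np.float32),p,True)) if cs else None
E
python3 - <<'E'
from h import *
f=cv2.imread("pics/w1.png")[:,:,::-1].copy()
d,T,s=look("wrist"); f=d["frame"]
g=cv2.GaussianBlur(f,(5,5),0).astype(int); b=g[...,2]-g[...,0]; v=g.max(2)
print(g[230,317],g[230,200],g[160,315],g[300,280], g[190,300])
for lo in (3,6):
    m=cv2.morphologyEx(((b>lo)&(v>100)).astype(np.uint8),cv2.MORPH_OPEN,np.ones((5,5)))
    c=near(blobs(m,200),(317,230)); 
    if c is not None: print("hub",c.min(0),c.max(0),*rect(cast(d,T,c,.076)))
m=(v<45); m[290:]=0
for c in blobs(m,500): print("brick",c.min(0),c.max(0),*rect(cast(d,T,c,.06)))
E
```

```text
[126 126 130] [150 154 146] [26 25 26] [89 90 86] [71 71 73]
hub [311 187] [331 219] [ 0.44459464 -0.09017532] (22.0, 13.7) -51.52581787109375
brick [283 155] [347 269] [ 0.44913675 -0.1017561 ] (84.6, 42.9) -46.42116928100586
brick [451   0] [488  61] [0.45136905 0.05671615] (43.4, 7.2) -18.37285614013672
```

```bash
python3 - <<'E'
from h import *
d,T,s=look("wrist"); f=d["frame"]
g=cv2.GaussianBlur(f,(5,5),0).astype(int); v=g.max(2)
for lo in (-3,-1):
    m=cv2.morphologyEx((((g[...,2]-g[...,1])>lo)&(v>85)).astype(np.uint8),cv2.MORPH_OPEN,np.ones((5,5)))
    c=near(blobs(m,200),(317,230)); R=rect(cast(d,T,c,.076)); print("hub",c.min(0),c.max(0),*R)
to([*R[0],.063],R[2]+90,s)
E
```

```text
hub [297 178] [334 282] [ 0.45402554 -0.1088111 ] (74.9, 22.9) -54.94467544555664
hub [297 178] [334 281] [ 0.45376923 -0.10844582] (74.0, 22.9) -54.94467544555664
tcp [ 0.4568 -0.1084  0.2011] yaw 38.3 j7 46.1 w 0.0855 t 2.9
shift [-0.002  -0.0022  0.1381] rows@.035 4.0
turn z 0.057 tilt fix xy [0.0028 0.0033]
```

{"op": "send_rows", "data": {
  "claw": [-0.5,-0.5,-0.5,-0.5,-0.5,-0.5,-0.5],
  "xyz": [
    [-0.002,-0.002,0.02],
    [0,0,0.03],
    [0,0,0.03],
    [0,0,0.03],
    [0,0,0.02],
    [0,0,0.006],
    [0,0,0]
  ],
  "turn": [
    [0.003,0.003,0.057],
    [0,0,0],
    [0,0,0],
    [0,0,0],
    [0,0,0],
    [0,0,0],
    [0,0,0]
  ]
}}

```text
clock: 3.48
ee_pos: [0.4557, -0.1104, 0.0626]
ee_rot: [[0.834, 0.552, 0.006], [0.552, -0.834, -0.002], [0.004, 0.005, -1.0]]
ft_force: [-0.1, -0.1, 0.4]
width: 0.0643
```

```bash
python3 - <<'E'
from h import *
to([.4539,-.1087,.063],35)
E
```

```text
tcp [ 0.4557 -0.1104  0.0626] yaw 33.5 j7 38.0 w 0.0643 t 3.5
shift [-0.0006 -0.0025 -0.0004] rows@.035 1.0
turn z -0.026 tilt fix xy [ 0.0053 -0.004 ]
```

{"op": "send_rows", "data": {
  "claw": [-0.5,1,1,1,1,1,1,1,1],
  "xyz": [
    [-0.001,-0.002,-0.0015],
    [0,0,0],
    [0,0,0],
    [0,0,0],
    [0,0,0],
    [0,0,0],
    [0,0,0],
    [0,0,0],
    [0,0,0]
  ],
  "turn": [
    [0.005,-0.004,-0.026],
    [0,0,0],
    [0,0,0],
    [0,0,0],
    [0,0,0],
    [0,0,0],
    [0,0,0],
    [0,0,0],
    [0,0,0]
  ],
  "force": 30
}}

```text
clock: 4.23
ee_pos: [0.4574, -0.1104, 0.0706]
ee_rot: [[0.82, 0.572, 0.008], [0.572, -0.82, -0.003], [0.005, 0.007, -1.0]]
ft_force: [-0.2, 0.0, -0.5]
width: 0.023
```

{"op": "send_rows", "data": {
  "claw": [1,1,1,1,1,1],
  "xyz": [
    [0,0,-0.01],
    [0,0,-0.02],
    [0,0,-0.03],
    [0,0,-0.03],
    [0,0,-0.02],
    [0,0,0]
  ],
  "turn": [
    [0,0,0],
    [0,0,0],
    [0,0,0],
    [0,0,0],
    [0,0,0],
    [0,0,0]
  ]
}}

```text
clock: 4.73
ee_pos: [0.4545, -0.109, 0.1867]
ee_rot: [[0.819, 0.573, 0.003], [0.573, -0.819, -0.001], [0.002, 0.002, -1.0]]
ft_force: [0.8, 0.6, -1.2]
width: 0.0228
```

```bash
python3 - <<'E'
from h import *
d,T,s=look("wrist"); cv2.imwrite("pics/w2.png",d["frame"][:,:,::-1])
to([.5309,-.388,.15],110.1,s)
E
```

```text
tcp [ 0.4545 -0.109   0.1867] yaw 35.0 j7 43.0 w 0.0228 t 4.7
shift [-0.0974  0.2723  0.0371] rows@.035 9.0
turn z 1.83 tilt fix xy [ 0.0023 -0.0024]
```

View pics/w2.png

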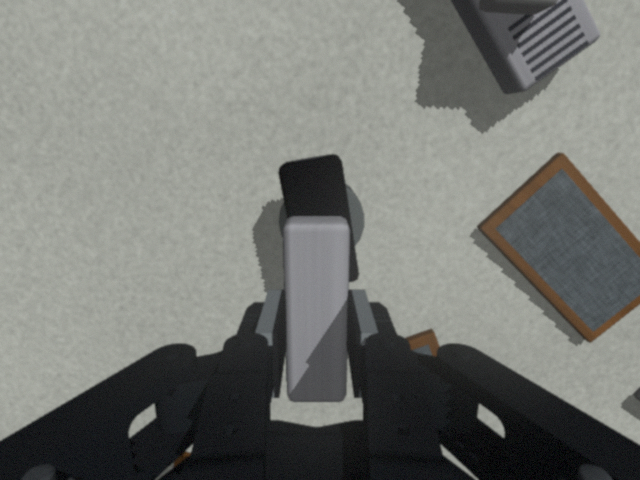

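The hub is held between the pads at about (317,310), with only the pad tips on it: its underside is about 10 mm below the TCP. The brick has stayed put. Now I'll carry the hub to its stand.

{"op": "send_rows", "data": {
  "claw": [1,1,1,1,1,1,1,1,1,1,1,1],
  "xyz": [
    [-0.005,0.0136,0.001],
    [-0.0097,0.0272,0.003],
    [-0.0097,0.0272,0.003],
    [-0.0097,0.0272,0.003],
    [-0.0097,0.0272,0.003],
    [-0.0097,0.0272,0.003],
    [-0.0097,0.0272,0.003],
    [-0.0097,0.0272,0.003],
    [-0.0097,0.0272,0.003],
    [-0.0097,0.0272,0.003],
    [-0.005,0.0136,0.002],
    [0,0,0]
  ],
  "turn": [
    [0,0,0],
    [0,0,0],
    [0,0,0],
    [0,0,0],
    [0,0,0],
    [0,0,0],
    [0,0,0],
    [0,0,0],
    [0,0,0],
    [0,0,0],
    [0,0,0],
    [0,0,0]
  ]
}}

```text
clock: 5.78
ee_pos: [0.5258, -0.4056, 0.1387]
ee_rot: [[0.818, 0.576, -0.016], [0.576, -0.818, 0.003], [-0.011, -0.011, -1.0]]
ft_force: [-0.3, 0.2, -1.1]
width: 0.0229
```

{"op": "send_rows", "data": {
  "claw": [1,1,1,1,1,1,1,1,1,1,1,1],
  "xyz": [
    [0,0,0],
    [0,0,0],
    [0,0,0],
    [0,0,0],
    [0,0,0],
    [0,0,0],
    [0,0,0],
    [0,0,0],
    [0,0,0],
    [0,0,0],
    [0,0,0],
    [0,0,0]
  ],
  "turn": [
    [0,0,0.1],
    [0,0,0.12],
    [0,0,0.12],
    [0,0,0.12],
    [0,0,0.12],
    [0,0,0.12],
    [0,0,0.12],
    [0,0,0.12],
    [0,0,0.12],
    [0,0,0.12],
    [0,0,0.12],
    [0,0,0.12]
  ]
}}

```text
clock: 6.78
ee_pos: [0.5153, -0.4002, 0.1218]
ee_rot: [[0.65, -0.759, -0.038], [-0.759, -0.651, 0.018], [-0.039, 0.017, -0.999]]
ft_force: [0.9, 0.4, -0.4]
width: 0.0229
```

```bash
python3 - <<'E'
from h import *
to([.5309,-.388,.12],110.1)
E
```

```text
tcp [ 0.5153 -0.4002  0.1218] yaw -49.4 j7 -14.6 w 0.0229 t 6.8
shift [ 0.0009 -0.0198  0.0014] rows@.035 1.0
turn z 0.357 tilt fix xy [0.0172 0.0387]
```

{"op": "send_rows", "data": {
  "claw": [1,1,1,1,1,1],
  "xyz": [
    [0,0,0],
    [0,0,0],
    [0,0,0],
    [0,0,0],
    [0.001,-0.018,0.0],
    [0,0,0]
  ],
  "turn": [
    [0,0.038,0.11],
    [0.018,0,0.11],
    [0,0,0.1],
    [0,0,0],
    [0,0,0],
    [0,0,0]
  ]
}}

```text
clock: 7.28
ee_pos: [0.5289, -0.39, 0.1156]
ee_rot: [[0.365, -0.931, -0.007], [-0.931, -0.365, 0.002], [-0.005, 0.006, -1.0]]
ft_force: [1.1, 3.0, -0.8]
width: 0.0226
```

```bash
python3 - <<'E'
from h import *
d,T,s=look("wrist"); cv2.imwrite("pics/w3.png",d["frame"][:,:,::-1])
to([.5309,-.388,.0216],110.1,s)
f=d["frame"]; hsv=cv2.cvtColor(f,cv2.COLOR_RGB2HSV)
m=((hsv[...,1]>90)&(hsv[...,0]<25)&(hsv[...,2]>50))
for c in blobs(m,150): print(c.min(0),c.max(0),*rect(cast(d,T,c,.01)))
E
```

```text
tcp [ 0.5289 -0.39    0.1156] yaw -68.6 j7 -34.0 w 0.0226 t 7.3
shift [-0.0007 -0.0032  0.094 ] rows@.035 3.0
turn z 0.023 tilt fix xy [0.0056 0.0047]
[282 156] [357 289] [ 0.53547986 -0.38693692] (87.0, 46.5) 20.015499114990234
[0 0] [84 59] [ 0.59091138 -0.19623553] (52.7, 20.5) -33.166343688964844
```

View pics/w3.png

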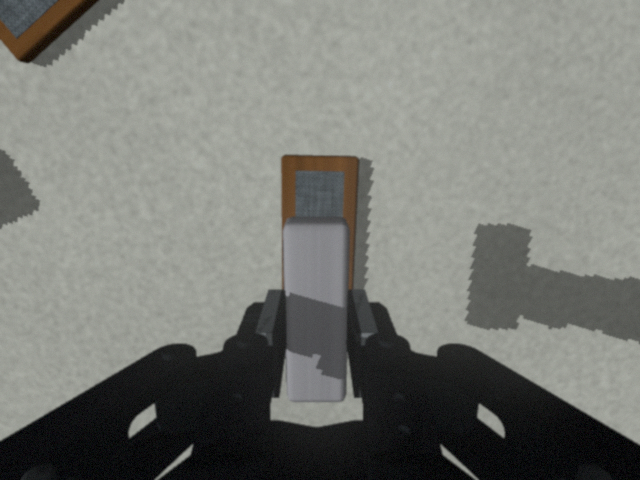

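The hub is centred over its stand, whose far edge is at (283–357,156). The wrist and top estimates of the stand agree within 1 mm. Lowering now.

{"op": "send_rows", "data": {
  "claw": [1,1,1,1,1,1,1],
  "xyz": [
    [-0.001,-0.003,0.015],
    [0,0,0.03],
    [0,0,0.025],
    [0,0,0.013],
    [0,0,0.005],
    [0,0,0],
    [0,0,0]
  ],
  "turn": [
    [0.006,0.005,0.023],
    [0,0,0],
    [0,0,0],
    [0,0,0],
    [0,0,0],
    [0,0,0],
    [0,0,0]
  ]
}}

```text
clock: 7.92
ee_pos: [0.5261, -0.3896, 0.0229]
ee_rot: [[0.358, -0.934, -0.004], [-0.934, -0.358, -0.001], [-0.001, 0.004, -1.0]]
ft_force: [0.3, -0.5, -0.4]
width: 0.0228
```

```bash
python3 - <<'E'
from h import *
to([.5307,-.3882,.0206],110.1)
E
```

```text
tcp [ 0.5261 -0.3896  0.0229] yaw -69.0 j7 -33.9 w 0.0228 t 7.9
shift [ 0.0003 -0.0048  0.0023] rows@.035 1.0
turn z 0.016 tilt fix xy [0.0041 0.0008]
```

{"op": "send_rows", "data": {
  "claw": [1,1,1,1],
  "xyz": [
    [0,-0.0045,0],
    [0,0,0.001],
    [0,0,0.001],
    [0,0,0]
  ],
  "turn": [
    [0.004,0,0.016],
    [0,0,0],
    [0,0,0],
    [0,0,0]
  ]
}}

```text
clock: 8.25
ee_pos: [0.5323, -0.3891, 0.0244]
ee_rot: [[0.343, -0.939, 0.004], [-0.939, -0.343, -0.002], [0.003, -0.003, -1.0]]
ft_force: [0.4, -0.5, -1.1]
width: 0.0228
```

{"op": "send_rows", "data": {
  "claw": [1,1,1],
  "xyz": [
    [0,0.001,0.002],
    [0,0,0.002],
    [0,0,0.001]
  ],
  "turn": [
    [0,0,0],
    [0,0,0],
    [0,0,0]
  ]
}}

```text
clock: 8.5
ee_pos: [0.5323, -0.3901, 0.0207]
ee_rot: [[0.343, -0.939, 0.006], [-0.939, -0.343, -0.003], [0.005, -0.005, -1.0]]
ft_force: [-0.0, 0.1, -1.2]
width: 0.0226
```

```bash
python3 - <<'E'
from h import *
to([.5307,-.3882,.0206],110.1)
E
```

```text
tcp [ 0.5323 -0.3901  0.0207] yaw -69.9 j7 -34.7 w 0.0226 t 8.5
shift [-0.0024  0.0008  0.0001] rows@.035 1.0
turn z -0.0 tilt fix xy [-0.0049 -0.0053]
```

{"op": "send_rows", "data": {
  "claw": [1,1,1],
  "xyz": [
    [-0.002,0.001,0.001],
    [0,0,0.0015],
    [0,0,0.0015]
  ],
  "turn": [
    [-0.005,-0.005,0],
    [0,0,0],
    [0,0,0]
  ]
}}

```text
clock: 8.75
ee_pos: [0.5304, -0.3885, 0.0185]
ee_rot: [[0.343, -0.939, -0.001], [-0.939, -0.343, 0.0], [-0.001, 0.001, -1.0]]
ft_force: [-8.7, 5.3, 24.3]
width: 0.0228
```

{"op": "send_rows", "data": {
  "claw": [1,-0.2,-0.2,-0.2,-0.2,-0.2,-0.2,-0.2,-0.2,-0.2,-0.5,-1],
  "xyz": [
    [0,0,-0.001],
    [0,0,0],
    [0,0,0],
    [0,0,0],
    [0,0,-0.002],
    [0,0,-0.01],
    [0,0,-0.02],
    [0,0,-0.03],
    [0,0,-0.035],
    [0,0,-0.035],
    [0,0,-0.02],
    [0,0,0]
  ],
  "turn": [
    [0,0,0],
    [0,0,0],
    [0,0,0],
    [0,0,0],
    [0,0,0],
    [0,0,0],
    [0,0,0],
    [0,0,0],
    [0,0,0],
    [0,0,0],
    [0,0,0],
    [0,0,0]
  ]
}}

```text
clock: 9.75
ee_pos: [0.5288, -0.3874, 0.1797]
ee_rot: [[0.343, -0.939, -0.005], [-0.939, -0.343, 0.003], [-0.005, 0.004, -1.0]]
ft_force: [0.4, -1.0, 1.0]
width: 0.0739
```

```bash
python3 - <<'E'
from h import *
d,T,s=look("wrist"); f=d["frame"]
g=cv2.GaussianBlur(f,(5,5),0).astype(int); v=g.max(2)
m=cv2.morphologyEx((((g[...,2]-g[...,1])>-3)&(v>85)&(g[...,2]>=g[...,0]-2)&(g[...,2]<g[...,0]+9)).astype(np.uint8),cv2.MORPH_OPEN,np.ones((5,5)))
for c in blobs(m,300): print(c.min(0),c.max(0),*rect(cast(d,T,c,.026)))
cv2.imwrite("pics/w4.png",f[:,:,::-1])
to([.4500,-.1035,.15],46.,s)
E
```

```text
[304 172] [333 264] [ 0.52910248 -0.38700574] (71.6, 22.0) 19.623437881469727
tcp [ 0.5288 -0.3874  0.1797] yaw -69.9 j7 -35.6 w 0.0739 t 9.8
shift [-0.2936 -0.0235  0.031 ] rows@.035 9.0
turn z -2.023 tilt fix xy [0.004  0.0047]
```

View pics/w4.png

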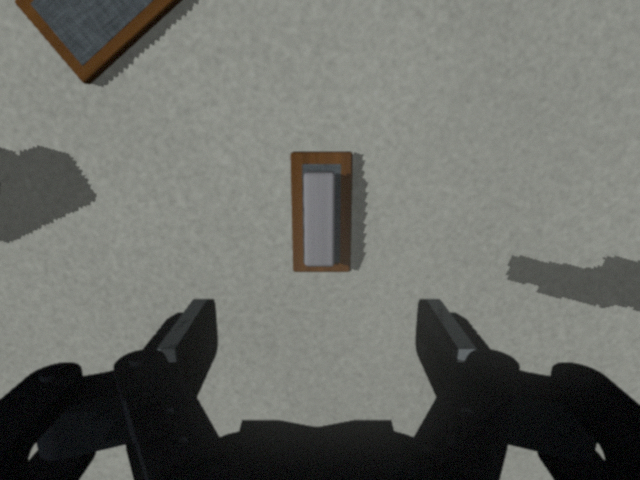

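The hub lies on its stand at (319,219), within 2 mm of centre and 0.4° in yaw. Next is the brick.

{"op": "send_rows", "data": {
  "claw": [-1,-1,-1,-1,-1,-1,-1,-1,-1,-1,-1,-1],
  "xyz": [
    [-0.03,-0.0024,0],
    [-0.03,-0.0024,0],
    [-0.03,-0.0024,0],
    [-0.03,-0.0024,0],
    [-0.03,-0.0024,0],
    [-0.03,-0.0024,0],
    [-0.03,-0.0024,0],
    [-0.03,-0.0024,0],
    [-0.03,-0.0024,0],
    [-0.01,0,0],
    [0,0,0],
    [0,0,0]
  ],
  "turn": [
    [0,0,0],
    [0,0,0],
    [0,0,0],
    [0,0,0],
    [0,0,0],
    [0,0,0],
    [0,0,0],
    [0,0,0],
    [0,0,0],
    [0,0,-0.12],
    [0,0,-0.12],
    [0,0,-0.12]
  ]
}}

```text
clock: 10.8
ee_pos: [0.4405, -0.1034, 0.1683]
ee_rot: [[0.654, -0.756, -0.023], [-0.756, -0.654, 0.004], [-0.018, 0.014, -1.0]]
ft_force: [0.0, -0.5, -0.6]
width: 0.0854
```

{"op": "send_rows", "data": {
  "claw": [-1,-1,-1,-1,-1,-1,-1,-1,-1,-1,-1,-1],
  "xyz": [
    [0,0,0],
    [0,0,0],
    [0,0,0],
    [0,0,0],
    [0,0,0],
    [0,0,0],
    [0,0,0],
    [0,0,0],
    [0,0,0],
    [0,0,0],
    [0,0,0],
    [0,0,0]
  ],
  "turn": [
    [0,0,-0.12],
    [0,0,-0.12],
    [0,0,-0.12],
    [0,0,-0.12],
    [0,0,-0.12],
    [0,0,-0.12],
    [0,0,-0.12],
    [0,0,-0.12],
    [0,0,-0.12],
    [0,0,-0.12],
    [0,0,-0.12],
    [0,0,-0.12]
  ]
}}

```text
clock: 11.8
ee_pos: [0.4309, -0.1005, 0.1567]
ee_rot: [[0.801, 0.597, -0.043], [0.598, -0.801, 0.007], [-0.03, -0.032, -0.999]]
ft_force: [0.9, -1.2, -0.7]
width: 0.085
```

```bash
python3 - <<'E'
from h import *
to([.4533,-.1041,.19],46.)
E
```

```text
tcp [ 0.4309 -0.1005  0.1567] yaw 36.7 j7 44.2 w 0.085 t 11.8
shift [ 0.0148  0.0152 -0.0342] rows@.035 2.0
turn z -0.162 tilt fix xy [-0.0315  0.0298]
```

{"op": "send_rows", "data": {
  "claw": [-1,-1,-1,-1,-1],
  "xyz": [
    [0,0,0],
    [0,0,0],
    [0.007,0.007,-0.017],
    [0.006,0.006,-0.014],
    [0,0,0]
  ],
  "turn": [
    [-0.03,0.03,-0.08],
    [0,0,-0.08],
    [0,0,0],
    [0,0,0],
    [0,0,0]
  ]
}}

```text
clock: 12.22
ee_pos: [0.445, -0.0995, 0.1827]
ee_rot: [[0.683, 0.73, -0.01], [0.73, -0.683, 0.004], [-0.003, -0.01, -1.0]]
ft_force: [0.4, 0.1, 0.7]
width: 0.0854
```

```bash
python3 - <<'E'
from h import *
d,T,s=look("wrist"); f=d["frame"]; v=cv2.GaussianBlur(f,(3,3),0).max(2)
m=(v<50); m[300:]=0
for c in blobs(m,1000): R=rect(cast(d,T,c,.06)); print("brick",c.min(0),c.max(0),*R)
c=near(blobs(m,1000),(317,228)); R=rect(cast(d,T,c,.06)); to([*R[0],.04],R[2]+90,s)
E
```

```text
brick [288 180] [354 299] [ 0.44841382 -0.10102562] (85.4, 44.3) -44.037113189697266
brick [473   0] [519 116] [0.43783633 0.05939957] (74.2, 8.7) -18.672500610351562
tcp [ 0.445  -0.0995  0.1827] yaw 46.9 j7 54.2 w 0.0854 t 12.2
shift [0.0017 0.005  0.1427] rows@.035 5.0
turn z 0.016 tilt fix xy [-0.01    0.0033]
```

{"op": "send_rows", "data": {
  "claw": [-1,-1,-1,-1,-1,-1,-1],
  "xyz": [
    [0.0015,0.0074,0.02],
    [0,0,0.03],
    [0,0,0.035],
    [0,0,0.03],
    [0,0,0.015],
    [0,0,0.005],
    [0,0,0]
  ],
  "turn": [
    [-0.01,0.003,0.016],
    [0,0,0],
    [0,0,0],
    [0,0,0],
    [0,0,0],
    [0,0,0],
    [0,0,0]
  ]
}}

```text
clock: 12.85
ee_pos: [0.443, -0.1031, 0.0349]
ee_rot: [[0.697, 0.717, -0.008], [0.717, -0.697, 0.0], [-0.005, -0.006, -1.0]]
ft_force: [0.3, 0.2, 0.0]
width: 0.0855
```

```bash
python3 - <<'E'
from h import *
to([.4515,-.1035,.039],46.)
E
```

```text
tcp [ 0.443  -0.1031  0.0349] yaw 45.8 j7 52.6 w 0.0855 t 12.8
shift [ 0.0056  0.0063 -0.0041] rows@.035 1.0
turn z -0.003 tilt fix xy [-0.0059  0.005 ]
```

{"op": "send_rows", "data": {
  "claw": [-1,-1,-1],
  "xyz": [
    [0.0055,0.006,-0.003],
    [0,0,0],
    [0,0,0]
  ],
  "turn": [
    [-0.006,0.005,0],
    [0,0,0],
    [0,0,0]
  ]
}}

```text
clock: 13.1
ee_pos: [0.4516, -0.1035, 0.0391]
ee_rot: [[0.697, 0.717, 0.001], [0.717, -0.697, -0.0], [0.0, 0.001, -1.0]]
ft_force: [0.3, 0.8, -0.0]
width: 0.0855
```

{"op": "send_rows", "data": {
  "claw": [1,1,1,1,1,1,1],
  "xyz": [
    [0,0,0],
    [0,0,0],
    [0,0,0],
    [0,0,0],
    [0,0,0],
    [0,0,0],
    [0,0,0]
  ],
  "turn": [
    [0,0,0],
    [0,0,0],
    [0,0,0],
    [0,0,0],
    [0,0,0],
    [0,0,0],
    [0,0,0]
  ],
  "force": 40
}}

```text
clock: 13.68
ee_pos: [0.454, -0.1039, 0.0425]
ee_rot: [[0.697, 0.717, 0.007], [0.717, -0.697, -0.001], [0.004, 0.006, -1.0]]
ft_force: [0.4, 0.2, -3.3]
width: 0.043
```

{"op": "send_rows", "data": {
  "claw": [1,1,1,1,1,1],
  "xyz": [
    [0,0,-0.01],
    [0,0,-0.02],
    [0,0,-0.03],
    [0,0,-0.03],
    [0,0,-0.01],
    [0,0,0]
  ],
  "turn": [
    [0,0,0],
    [0,0,0],
    [0,0,0],
    [0,0,0],
    [0,0,0],
    [0,0,0]
  ]
}}

```text
clock: 14.18
ee_pos: [0.4503, -0.1032, 0.1472]
ee_rot: [[0.697, 0.717, 0.0], [0.717, -0.697, 0.0], [0.0, 0.0, -1.0]]
ft_force: [1.3, 0.4, -3.6]
width: 0.0434
```

```bash
python3 - <<'E'
from h import *
d,T,s=look("wrist"); cv2.imwrite("pics/w5.png",d["frame"][:,:,::-1])
to([.6291,-.1942,.13],-32.9+90,s)
E
```

```text
tcp [ 0.4503 -0.1032  0.1472] yaw 45.8 j7 53.1 w 0.0434 t 14.2
shift [0.0594 0.1916 0.0172] rows@.035 6.0
turn z -0.197 tilt fix xy [ 0.     -0.0001]
```

View pics/w5.png

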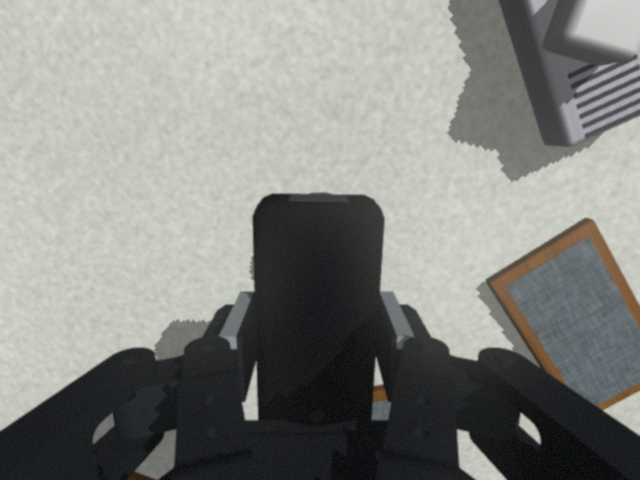

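The brick is held square and centred at (318,310). Carrying it to the middle stand.

{"op": "send_rows", "data": {
  "claw": [1,1,1,1,1,1,1,1,1,1,1,1],
  "xyz": [
    [0.0045,0.014,0],
    [0.0075,0.024,0],
    [0.0075,0.024,0],
    [0.0075,0.024,0],
    [0.0075,0.024,0],
    [0.0075,0.024,0],
    [0.0075,0.024,0],
    [0.0045,0.014,0],
    [0,0,0],
    [0,0,0],
    [0,0,0],
    [0,0,0]
  ],
  "turn": [
    [0,0,0],
    [0,0,0],
    [0,0,0],
    [0,0,0],
    [0,0,0],
    [0,0,0],
    [0,0,0],
    [0,0,0],
    [0,0,-0.09],
    [0,0,-0.09],
    [0,0,0],
    [0,0,0]
  ]
}}

```text
clock: 15.23
ee_pos: [0.6101, -0.1862, 0.1271]
ee_rot: [[0.553, 0.833, -0.023], [0.833, -0.553, 0.005], [-0.009, -0.022, -1.0]]
ft_force: [-0.0, 0.1, -2.8]
width: 0.0431
```

```bash
python3 - <<'E'
from h import *
d,T,s=look("wrist"); f=d["frame"]; hsv=cv2.cvtColor(f,cv2.COLOR_RGB2HSV)
m=((hsv[...,1]>90)&(hsv[...,0]<25)&(hsv[...,2]>50))
for c in blobs(m,150): print(c.min(0),c.max(0),*rect(cast(d,T,c,.01)))
to([.6291,-.1942,.022],-32.9+90,s)
E
```

```text
[  0 250] [ 99 362] [ 0.53955884 -0.38289932] (77.7, 52.1) 20.30242919921875
[274 186] [374 198] [ 0.58391437 -0.1648298 ] (65.9, 7.9) 56.45088577270508
[485   0] [639 273] [ 0.65137378 -0.0086752 ] (152.6, 84.9) -8.549858093261719
tcp [ 0.6101 -0.1862  0.1271] yaw 56.5 j7 68.7 w 0.0431 t 15.2
shift [0.0048 0.0225 0.1046] rows@.035 4.0
turn z -0.011 tilt fix xy [-0.022   0.0092]
```

{"op": "send_rows", "data": {
  "claw": [1,1,1,1,1,1,1,1],
  "xyz": [
    [0,0,0],
    [0.005,0.02,0.005],
    [0,0,0.02],
    [0,0,0.03],
    [0,0,0.025],
    [0,0,0.01],
    [0,0,0.0],
    [0,0,0]
  ],
  "turn": [
    [-0.022,0.009,-0.011],
    [0,0,0],
    [0,0,0],
    [0,0,0],
    [0,0,0],
    [0,0,0],
    [0,0,0],
    [0,0,0]
  ]
}}

```text
clock: 15.95
ee_pos: [0.6275, -0.1916, 0.0332]
ee_rot: [[0.558, 0.83, -0.001], [0.83, -0.558, 0.0], [-0.0, -0.001, -1.0]]
ft_force: [0.7, -0.4, -1.3]
width: 0.0427
```

```bash
python3 - <<'E'
from h import *
to([.6292,-.1941,.022],-32.9+90)
E
```

```text
tcp [ 0.6275 -0.1916  0.0332] yaw 56.1 j7 68.3 w 0.0427 t 15.9
shift [-0.0012  0.0028  0.0112] rows@.035 1.0
turn z -0.018 tilt fix xy [-0.0013  0.0005]
```

{"op": "send_rows", "data": {
  "claw": [1,1,1,1],
  "xyz": [
    [-0.001,0.003,0.003],
    [0,0,0.004],
    [0,0,0.003],
    [0,0,0.001]
  ],
  "turn": [
    [0,0,-0.018],
    [0,0,0],
    [0,0,0],
    [0,0,0]
  ]
}}

```text
clock: 16.28
ee_pos: [0.6322, -0.195, 0.0262]
ee_rot: [[0.542, 0.84, 0.005], [0.84, -0.542, -0.001], [0.001, 0.005, -1.0]]
ft_force: [-1.3, 0.4, -2.7]
width: 0.0428
```

```bash
python3 - <<'E'
from h import *
to([.6292,-.1941,.0175],-32.9+90); print(r.read_state()["ft_force"])
E
```

```text
tcp [ 0.6322 -0.195   0.0262] yaw 57.2 j7 69.4 w 0.0428 t 16.3
shift [-0.0009 -0.003   0.0087] rows@.035 1.0
turn z 0.001 tilt fix xy [ 0.0047 -0.0014]
[-1.34688442  0.42225031 -2.6930728 ]
```

{"op": "send_rows", "data": {
  "claw": [1,1,1],
  "xyz": [
    [-0.001,-0.003,0.003],
    [0,0,0.002],
    [0,0,0.002]
  ],
  "turn": [
    [0.005,-0.001,0],
    [0,0,0],
    [0,0,0]
  ]
}}

```text
clock: 16.53
ee_pos: [0.63, -0.1945, 0.0205]
ee_rot: [[0.543, 0.84, 0.002], [0.84, -0.543, 0.0], [0.001, 0.002, -1.0]]
ft_force: [-4.7, 0.2, 32.2]
width: 0.0432
```

{"op": "send_rows", "data": {
  "claw": [1,1],
  "xyz": [
    [0,0,0.0015],
    [0,0,0.001]
  ],
  "turn": [
    [0,0,0],
    [0,0,0]
  ]
}}

```text
clock: 16.7
ee_pos: [0.63, -0.1945, 0.0206]
ee_rot: [[0.543, 0.84, 0.002], [0.84, -0.543, 0.0], [0.001, 0.002, -1.0]]
ft_force: [-3.7, 1.4, 3.2]
width: 0.0432
```

{"op": "send_rows", "data": {
  "claw": [-1,-1,-1,-1,-1,-1,-1,-1,-1,-1,-1],
  "xyz": [
    [0,0,0],
    [0,0,0],
    [0,0,0],
    [0,0,-0.002],
    [0,0,-0.01],
    [0,0,-0.02],
    [0,0,-0.03],
    [0,0,-0.035],
    [0,0,-0.035],
    [0,0,-0.03],
    [0,0,0]
  ],
  "turn": [
    [0,0,0],
    [0,0,0],
    [0,0,0],
    [0,0,0],
    [0,0,0],
    [0,0,0],
    [0,0,0],
    [0,0,0],
    [0,0,0],
    [0,0,0],
    [0,0,0]
  ]
}}

```text
clock: 17.62
ee_pos: [0.6289, -0.1942, 0.1931]
ee_rot: [[0.543, 0.84, 0.002], [0.84, -0.543, 0.0], [0.002, 0.002, -1.0]]
ft_force: [1.4, 0.3, 1.1]
width: 0.0852
```

```bash
python3 - <<'E'
from h import *
d,T,s=look("wrist"); f=d["frame"]; v=cv2.GaussianBlur(f,(3,3),0).max(2)
m=(v<45); m[300:]=0
for c in blobs(m,1000): print("brick",c.min(0),c.max(0),*rect(cast(d,T,c,.038)))
hsv=cv2.cvtColor(f,cv2.COLOR_RGB2HSV)
m=((hsv[...,1]>90)&(hsv[...,0]<25)&(hsv[...,2]>50))
for c in blobs(m,150): print(c.min(0),c.max(0),*rect(cast(d,T,c,.01)))
print("charger yaw 35/-55"); to([.4641,.0965,.19],35,s); to([.4641,.0965,.19],-55,s)
E
```

```text
brick [287 162] [345 278] [ 0.62689154 -0.19418927] (91.1, 43.5) -34.077762603759766
[  0 188] [127 294] [ 0.53035187 -0.38697318] (97.5, 50.5) 20.131628036499023
[276 146] [358 281] [ 0.62870502 -0.19386841] (114.9, 66.5) -33.0242805480957
[449   0] [606 221] [ 0.65133014 -0.00912012] (152.5, 84.6) -8.78497314453125
charger yaw 35/-55
tcp [ 0.6289 -0.1942  0.1931] yaw 57.1 j7 69.8 w 0.0852 t 17.6
shift [ 0.1546 -0.2963  0.0028] rows@.035 10.0
turn z 0.386 tilt fix xy [ 0.0016 -0.0015]
tcp [ 0.6289 -0.1942  0.1931] yaw 57.1 j7 69.8 w 0.0852 t 17.6
shift [ 0.1546 -0.2963  0.0028] rows@.035 10.0
turn z 1.957 tilt fix xy [ 0.0016 -0.0015]
```

The brick sits within 2 mm and 1° of its stand. Next is the charger.

{"op": "send_rows", "data": {
  "claw": [-1,-1,-1,-1,-1,-1,-1,-1,-1,-1,-1,-1],
  "xyz": [
    [0.0145,-0.0278,0],
    [0.0145,-0.0278,0],
    [0.0145,-0.0278,0],
    [0.0145,-0.0278,0],
    [0.0145,-0.0278,0],
    [0.0145,-0.0278,0],
    [0.0145,-0.0278,0],
    [0.0145,-0.0278,0],
    [0.0145,-0.0278,0],
    [0.011,-0.02,0],
    [0,0,0],
    [0,0,0]
  ],
  "turn": [
    [0,0,0],
    [0,0,0],
    [0,0,0],
    [0,0,0],
    [0,0,0],
    [0,0,0],
    [0,0,0],
    [0,0,0],
    [0,0,0],
    [0,0,0],
    [0,0,0.12],
    [0,0,0.12]
  ]
}}

```text
clock: 18.67
ee_pos: [0.4658, 0.0812, 0.1845]
ee_rot: [[0.73, 0.683, -0.007], [0.683, -0.73, -0.004], [-0.007, -0.002, -1.0]]
ft_force: [0.3, -1.0, 0.1]
width: 0.0855
```

{"op": "send_rows", "data": {
  "claw": [-1,-1,-1],
  "xyz": [
    [0,0,0],
    [0,0,0],
    [0,0,0]
  ],
  "turn": [
    [0,0,0.1],
    [0,0,0],
    [0,0,0]
  ]
}}

```text
clock: 18.92
ee_pos: [0.4638, 0.0824, 0.1832]
ee_rot: [[0.798, 0.602, -0.009], [0.602, -0.798, -0.004], [-0.01, -0.002, -1.0]]
ft_force: [0.2, 0.5, -0.3]
width: 0.0853
```

```bash
python3 - <<'E'
from h import *
d,T,s=look("wrist"); f=d["frame"]; cv2.imwrite("pics/w6.png",f[:,:,::-1])
to([.4641,.0965,.19],35,s)
E
```

```text
tcp [0.4638 0.0824 0.1832] yaw 37.0 j7 21.2 w 0.0853 t 18.9
shift [ 0.0086 -0.0111 -0.0069] rows@.035 1.0
turn z 0.036 tilt fix xy [-0.0022  0.0097]
```

View pics/w6.png

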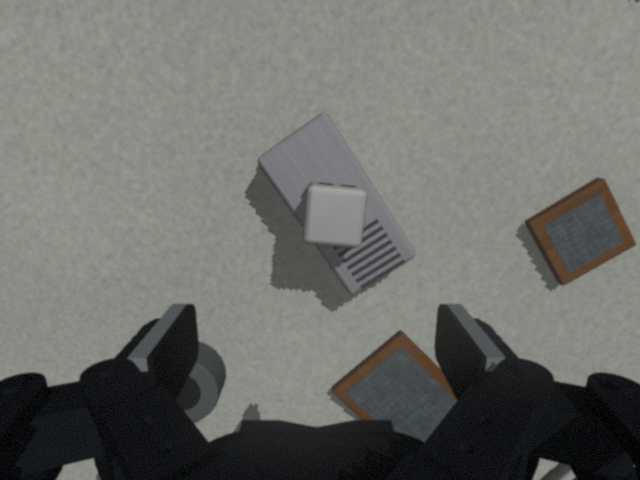

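The charger's top is at (336,215), with its sockets at the far edge (340,184). The disk lies beneath, from (258,160) to (413,255).

```bash
python3 - <<'E'
from h import *
d,T,s=look("wrist"); f=d["frame"]; g=cv2.GaussianBlur(f,(5,5),0).astype(int)
for p in [(336,215),(300,150),(150,200),(355,270)]: print(p,g[p[1],p[0]])
m=((g[...,0]-g[...,1]>-1)&(g[...,0]-g[...,2]>-2)&(g.max(2)>100)); m[300:]=0
c=near(blobs(cv2.morphologyEx(m.astype(np.uint8),cv2.MORPH_OPEN,np.ones((5,5))),300),(336,215))
if c is not None: print("mask",c.min(0),c.max(0),*rect(cast(d,T,c,.06)))
R=rect(cast(d,T,[(310,186),(366,188),(363,246),(306,243)],.06)); print("hand",*R)
D=cast(d,T,[(258,160),(323,113),(414,255),(352,293)],.032); print("disk",*rect(D))
to([*R[0],.04],R[2],s)
E
```

```text
(336, 215) [140 141 140]
(300, 150) [123 123 127]
(150, 200) [137 139 133]
(355, 270) [90 90 93]
hand [0.46451144 0.1000519 ] (40.3, 39.7) -55.99983215332031
disk [0.46654538 0.10139885] (126.2, 57.2) -18.91461944580078
tcp [0.4638 0.0823 0.1831] yaw 37.0 j7 21.2 w 0.0857 t 19.0
shift [ 0.0126 -0.0134  0.143 ] rows@.035 5.0
turn z 1.624 tilt fix xy [-0.0023  0.0099]
```

{"op": "send_rows", "data": {
  "claw": [-1,-1,-1,-1,-1,-1,-1],
  "xyz": [
    [0.012,-0.013,0.01],
    [0,0,0.025],
    [0,0,0.035],
    [0,0,0.03],
    [0,0,0.015],
    [0,0,0.005],
    [0,0,0]
  ],
  "turn": [
    [-0.002,0.01,0.05],
    [0,0,0],
    [0,0,0],
    [0,0,0],
    [0,0,0],
    [0,0,0],
    [0,0,0]
  ]
}}

```text
clock: 19.6
ee_pos: [0.4684, 0.0991, 0.0599]
ee_rot: [[0.821, 0.571, 0.005], [0.571, -0.821, 0.001], [0.005, 0.002, -1.0]]
ft_force: [0.0, -0.5, 1.2]
width: 0.0853
```

```bash
python3 - <<'E'
from h import *
to([.4645,.1,.039],34.)
E
```

```text
tcp [0.4684 0.0991 0.0599] yaw 34.8 j7 14.8 w 0.0853 t 19.6
shift [-0.0028 -0.003   0.0209] rows@.035 1.0
turn z 0.014 tilt fix xy [ 0.0019 -0.0051]
```

{"op": "send_rows", "data": {
  "claw": [-1,-1,-1,-1],
  "xyz": [
    [-0.003,-0.003,0.01],
    [0,0,0.008],
    [0,0,0.003],
    [0,0,0]
  ],
  "turn": [
    [0.002,-0.005,0.014],
    [0,0,0],
    [0,0,0],
    [0,0,0]
  ]
}}

```text
clock: 19.93
ee_pos: [0.4658, 0.0999, 0.0396]
ee_rot: [[0.829, 0.559, 0.003], [0.559, -0.829, 0.001], [0.003, 0.001, -1.0]]
ft_force: [-0.8, -0.0, -0.1]
width: 0.0855
```

```bash
python3 - <<'E'
from h import *
to([.4645,.1,.039],34.)
E
```

```text
tcp [0.4658 0.0999 0.0396] yaw 34.0 j7 13.3 w 0.0855 t 19.9
shift [-0.001  -0.0008  0.0006] rows@.035 1.0
turn z 0.0 tilt fix xy [ 0.001  -0.0028]
```

Close on the charger, then lift.

{"op": "send_rows", "data": {
  "claw": [1,1,1,1,1,1,1],
  "xyz": [
    [-0.001,-0.001,0.001],
    [0,0,0],
    [0,0,0.0005],
    [0,0,0],
    [0,0,0],
    [0,0,0],
    [0,0,0]
  ],
  "turn": [
    [0,0,0],
    [0,0,0],
    [0,0,0],
    [0,0,0],
    [0,0,0],
    [0,0,0],
    [0,0,0]
  ],
  "force": 30
}}

```text
clock: 20.52
ee_pos: [0.466, 0.1006, 0.0403]
ee_rot: [[0.829, 0.56, 0.007], [0.56, -0.829, 0.001], [0.007, 0.003, -1.0]]
ft_force: [-1.1, 0.2, -0.9]
width: 0.0419
```

{"op": "send_rows", "data": {
  "claw": [1,1,1,1,1,1],
  "xyz": [
    [0,0,-0.01],
    [0,0,-0.02],
    [0,0,-0.03],
    [0,0,-0.03],
    [0,0,-0.01],
    [0,0,0]
  ],
  "turn": [
    [0,0,0],
    [0,0,0],
    [0,0,0],
    [0,0,0],
    [0,0,0],
    [0,0,0]
  ]
}}

```text
clock: 21.02
ee_pos: [0.4633, 0.1003, 0.1462]
ee_rot: [[0.828, 0.56, 0.003], [0.56, -0.828, 0.001], [0.003, 0.0, -1.0]]
ft_force: [0.9, -0.4, -0.7]
width: 0.0416
```

```bash
python3 - <<'E'
from h import *
to([.6417,.201,.14],71); to([.6417,.201,.14],-19)
E
```

```text
tcp [0.4633 0.1003 0.1462] yaw 34.1 j7 15.7 w 0.0416 t 21.0
shift [0.2042 0.0166 0.0068] rows@.035 6.0
turn z -0.644 tilt fix xy [ 0.0005 -0.0029]
tcp [0.4633 0.1003 0.1462] yaw 34.1 j7 15.7 w 0.0416 t 21.0
shift [0.2042 0.0166 0.0068] rows@.035 6.0
turn z 0.926 tilt fix xy [ 0.0005 -0.0029]
```

{"op": "send_rows", "data": {
  "claw": [1,1,1,1,1,1,1,1,1,1,1,1],
  "xyz": [
    [0.015,0.001,0],
    [0.026,0.002,0],
    [0.026,0.002,0],
    [0.026,0.002,0],
    [0.026,0.002,0],
    [0.026,0.002,0],
    [0.026,0.002,0],
    [0.013,0.001,0],
    [0,0,0],
    [0,0,0],
    [0,0,0],
    [0,0,0]
  ],
  "turn": [
    [0,0,0],
    [0,0,0],
    [0,0,0],
    [0,0,0],
    [0,0,0],
    [0,0,0],
    [0,0,0],
    [0,0,0],
    [0,0,-0.12],
    [0,0,-0.12],
    [0,0,-0.12],
    [0,0,-0.12]
  ]
}}

```text
clock: 22.02
ee_pos: [0.6276, 0.1949, 0.1392]
ee_rot: [[0.466, 0.885, -0.005], [0.885, -0.466, -0.001], [-0.004, -0.004, -1.0]]
ft_force: [-1.1, -0.7, -1.8]
width: 0.0417
```

{"op": "send_rows", "data": {
  "claw": [1,1,1,1],
  "xyz": [
    [0,0,0],
    [0,0,0],
    [0,0,0],
    [0,0,0]
  ],
  "turn": [
    [0,0,-0.12],
    [0,0,-0.05],
    [0,0,0],
    [0,0,0]
  ]
}}

```text
clock: 22.35
ee_pos: [0.6257, 0.1945, 0.1352]
ee_rot: [[0.296, 0.955, -0.011], [0.955, -0.296, -0.002], [-0.006, -0.01, -1.0]]
ft_force: [-0.4, 0.8, -1.6]
width: 0.0411
```

```bash
python3 - <<'E'
from h import *
d,T,s=look("wrist"); f=d["frame"]; hsv=cv2.cvtColor(f,cv2.COLOR_RGB2HSV)
m=((hsv[...,1]>90)&(hsv[...,0]<25)&(hsv[...,2]>50))
for c in blobs(m,150): print(c.min(0),c.max(0),*rect(cast(d,T,c,.01)))
to([.6417,.201,.14],71,s); cv2.imwrite("pics/w7.png",f[:,:,::-1])
E
```

```text
[  0 287] [ 38 388] [ 0.6349826  -0.04629751] (84.9, 6.8) -9.022270202636719
[  0 239] [125 351] [0.6190329  0.00416768] (87.2, 76.9) -8.813034057617188
[289 206] [383 290] [0.63773914 0.20369937] (64.5, 59.7) 70.77011108398438
[523   0] [639  70] [0.55378619 0.38263327] (78.8, 30.8) 58.48099899291992
tcp [0.6257 0.1945 0.1352] yaw 72.8 j7 44.7 w 0.0411 t 22.4
shift [ 0.0109  0.0133 -0.005 ] rows@.035 1.0
turn z 0.031 tilt fix xy [-0.0099  0.0056]
```

View pics/w7.png

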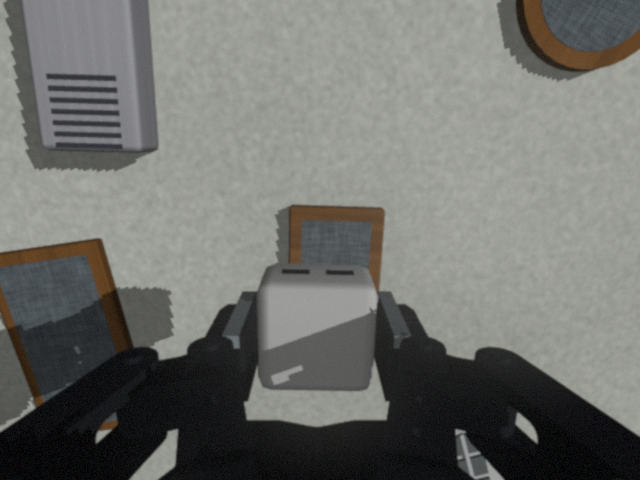

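The charger is held at (318,330), about 2 mm towards tool +y. Its stand's far edge is at (290–383,206), and the wrist and top estimates of that stand agree within 2 mm.

{"op": "send_rows", "data": {
  "claw": [1,1,1,1,1,1,1,1,1],
  "xyz": [
    [0,0,0],
    [0.0115,0.01,0],
    [0,0,0.01],
    [0,0,0.025],
    [0,0,0.03],
    [0,0,0.02],
    [0,0,0.01],
    [0,0,0],
    [0,0,0]
  ],
  "turn": [
    [-0.01,0.006,0.031],
    [0,0,0],
    [0,0,0],
    [0,0,0],
    [0,0,0],
    [0,0,0],
    [0,0,0],
    [0,0,0],
    [0,0,0]
  ]
}}

```text
clock: 23.15
ee_pos: [0.6379, 0.2015, 0.0345]
ee_rot: [[0.341, 0.94, 0.0], [0.94, -0.341, -0.001], [-0.001, 0.0, -1.0]]
ft_force: [-0.4, -0.6, -0.5]
width: 0.0415
```

```bash
python3 - <<'E'
from h import *
to([.639,.2026,.0183],71)
E
```

```text
tcp [0.6379 0.2015 0.0345] yaw 70.1 j7 40.0 w 0.0415 t 23.1
shift [0.0014 0.0006 0.0162] rows@.035 1.0
turn z -0.016 tilt fix xy [0.0003 0.0008]
```

{"op": "send_rows", "data": {
  "claw": [1,1,1,1],
  "xyz": [
    [0.001,0.001,0.004],
    [0,0,0.004],
    [0,0,0.004],
    [0,0,0.001]
  ],
  "turn": [
    [0,0,-0.016],
    [0,0,0],
    [0,0,0],
    [0,0,0]
  ]
}}

```text
clock: 23.48
ee_pos: [0.6415, 0.2029, 0.0245]
ee_rot: [[0.325, 0.946, 0.005], [0.946, -0.325, 0.001], [0.002, 0.005, -1.0]]
ft_force: [-0.3, -0.2, -0.3]
width: 0.0413
```

```bash
python3 - <<'E'
from h import *
to([.639,.2026,.0183],71)
E
```

```text
tcp [0.6415 0.2029 0.0245] yaw 71.0 j7 40.6 w 0.0413 t 23.5
shift [-0.0011 -0.0023  0.0062] rows@.035 1.0
turn z 0.0 tilt fix xy [ 0.0046 -0.0023]
```

{"op": "send_rows", "data": {
  "claw": [1,1,1,1],
  "xyz": [
    [-0.001,-0.002,0.002],
    [0,0,0.002],
    [0,0,0.0015],
    [0,0,0.0015]
  ],
  "turn": [
    [0.004,-0.002,0],
    [0,0,0],
    [0,0,0],
    [0,0,0]
  ]
}}

```text
clock: 23.82
ee_pos: [0.6401, 0.2028, 0.0184]
ee_rot: [[0.326, 0.946, 0.003], [0.946, -0.326, 0.001], [0.002, 0.002, -1.0]]
ft_force: [-0.1, 0.5, -1.0]
width: 0.0415
```

{"op": "send_rows", "data": {
  "claw": [1,1],
  "xyz": [
    [0,-0.001,0.001],
    [0,0,0.001]
  ],
  "turn": [
    [0,0,0],
    [0,0,0]
  ]
}}

```text
clock: 23.98
ee_pos: [0.6399, 0.2029, 0.0177]
ee_rot: [[0.326, 0.945, 0.004], [0.945, -0.326, 0.001], [0.002, 0.004, -1.0]]
ft_force: [-8.1, -2.5, 15.0]
width: 0.0415
```

Contact. Release and rise.

{"op": "send_rows", "data": {
  "claw": [-1,-1,-1,-1,-1,-1,-1,-1,-1,-1,-1],
  "xyz": [
    [0,0,0],
    [0,0,0],
    [0,0,0],
    [0,0,-0.002],
    [0,0,-0.01],
    [0,0,-0.02],
    [0,0,-0.03],
    [0,0,-0.035],
    [0,0,-0.035],
    [0,0,-0.03],
    [0,0,0]
  ],
  "turn": [
    [0,0,0],
    [0,0,0],
    [0,0,0],
    [0,0,0],
    [0,0,0],
    [0,0,0],
    [0,0,0],
    [0,0,0],
    [0,0,0],
    [0,0,0],
    [0,0,0]
  ]
}}

```text
clock: 24.9
ee_pos: [0.6372, 0.203, 0.1891]
ee_rot: [[0.325, 0.946, 0.001], [0.946, -0.325, 0.0], [0.001, 0.0, -1.0]]
ft_force: [1.3, 0.0, 0.3]
width: 0.0854
```

```bash
python3 - <<'E'
from h import *
d,T,s=look("wrist"); f=d["frame"]; hsv=cv2.cvtColor(f,cv2.COLOR_RGB2HSV)
m=((hsv[...,1]>90)&(hsv[...,0]<25)&(hsv[...,2]>50))
for c in blobs(m,150): print(c.min(0),c.max(0),*rect(cast(d,T,c,.01)))
print("disk yaw"); to([.4668,.1005,.19],-18.6+90,s); cv2.imwrite("pics/w8.png",f[:,:,::-1])
E
```

```text
[ 17 218] [148 340] [ 0.62458319 -0.00333963] (99.6, 88.7) -8.936470031738281
[279 207] [292 259] [0.64065942 0.17391669] (44.8, 10.3) -17.20745086669922
[278 183] [357 259] [0.64025079 0.20280994] (64.5, 64.3) -19.02294921875
[464   0] [588  60] [0.55340552 0.39128467] (89.2, 39.7) 70.99493408203125
disk yaw
tcp [0.6372 0.203  0.1891] yaw 71.0 j7 43.2 w 0.0854 t 24.9
shift [-0.1523 -0.1278 -0.0011] rows@.035 6.0
turn z -0.006 tilt fix xy [ 0.0004 -0.0006]
```

View pics/w8.png

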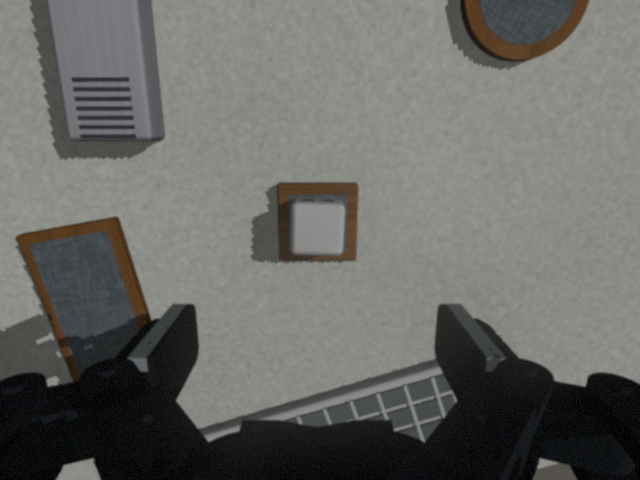

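The charger sits on its stand, (318,227) on (318,221), within about 3 mm. The disk comes next; the jaw yaw already matches.

{"op": "send_rows", "data": {
  "claw": [-1,-1,-1,-1,-1,-1,-1,-1,-1],
  "xyz": [
    [-0.0235,-0.0198,0],
    [-0.0235,-0.0198,0],
    [-0.0235,-0.0198,0],
    [-0.0235,-0.0198,0],
    [-0.0235,-0.0198,0],
    [-0.018,-0.015,0],
    [0,0,0],
    [0,0,0],
    [0,0,0]
  ],
  "turn": [
    [0,0,0],
    [0,0,0],
    [0,0,0],
    [0,0,0],
    [0,0,0],
    [0,0,0],
    [0,0,0],
    [0,0,0],
    [0,0,0]
  ]
}}

```text
clock: 25.7
ee_pos: [0.4744, 0.1073, 0.1811]
ee_rot: [[0.325, 0.946, -0.008], [0.946, -0.325, -0.001], [-0.004, -0.008, -1.0]]
ft_force: [0.3, 0.0, 0.5]
width: 0.0852
```

```bash
python3 - <<'E'
from h import *
d,T,s=look("wrist"); f=d["frame"]; cv2.imwrite("pics/w9.png",f[:,:,::-1])
g=cv2.GaussianBlur(f,(5,5),0).astype(int)
m=((g[...,2]-g[...,1])>-2)&(g.max(2)>70); m[295:]=0
m=cv2.morphologyEx(m.astype(np.uint8),cv2.MORPH_CLOSE,np.ones((9,9)));m=cv2.morphologyEx(m,cv2.MORPH_OPEN,np.ones((7,7)))
for c in blobs(m,1000): print(c.min(0),c.max(0),*rect(cast(d,T,c,.032)))
to([.4667,.1005,.012],71.2,s)
E
```

```text
[ 13 254] [ 94 294] [ 0.44143628 -0.10136736] (64.6, 33.1) 71.05206298828125
[265 133] [349 294] [0.46396188 0.10215335] (122.7, 62.0) -19.029380798339844
tcp [0.4744 0.1073 0.1811] yaw 71.0 j7 51.9 w 0.0852 t 25.7
shift [-0.0083 -0.0038  0.1692] rows@.035 5.0
turn z -0.003 tilt fix xy [-0.0076  0.0039]
```

View pics/w9.png

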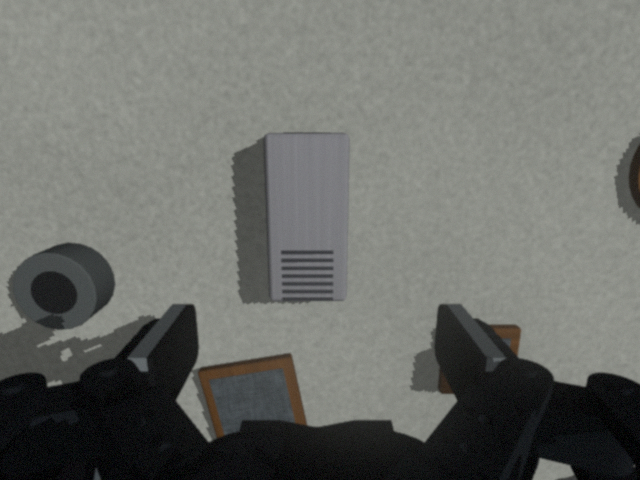

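The disk's top runs from (266,133) to (345,299), and the speaker with its dark grille is at (60,290). Disk centre is about (0.467,0.101), yaw −18.9°.

{"op": "send_rows", "data": {
  "claw": [-1,-1,-1,-1,-1,-1,-1,-1,-1],
  "xyz": [
    [-0.008,-0.004,0],
    [0,0,0.01],
    [0,0,0.03],
    [0,0,0.035],
    [0,0,0.035],
    [0,0,0.02],
    [0,0,0.005],
    [0,0,0],
    [0,0,0]
  ],
  "turn": [
    [-0.008,0.004,-0.003],
    [0,0,0],
    [0,0,0],
    [0,0,0],
    [0,0,0],
    [0,0,0],
    [0,0,0],
    [0,0,0],
    [0,0,0]
  ]
}}

```text
clock: 26.5
ee_pos: [0.4708, 0.1045, 0.0386]
ee_rot: [[0.317, 0.948, 0.004], [0.948, -0.317, 0.005], [0.005, 0.002, -1.0]]
ft_force: [1.0, 0.3, 0.4]
width: 0.0853
```

```bash
python3 - <<'E'
from h import *
to([.467,.1008,.009],71.1)
E
```

```text
tcp [0.4708 0.1045 0.0386] yaw 71.5 j7 48.8 w 0.0853 t 26.5
shift [-0.0049 -0.0024  0.0296] rows@.035 1.0
turn z 0.007 tilt fix xy [ 0.0019 -0.0054]
```

{"op": "send_rows", "data": {
  "claw": [-1,-1,-1,-1,-1],
  "xyz": [
    [-0.005,-0.0025,0.005],
    [0,0,0.01],
    [0,0,0.01],
    [0,0,0.003],
    [0,0,0]
  ],
  "turn": [
    [0.002,-0.005,0.007],
    [0,0,0],
    [0,0,0],
    [0,0,0],
    [0,0,0]
  ]
}}

```text
clock: 26.92
ee_pos: [0.47, 0.1009, 0.0121]
ee_rot: [[0.325, 0.946, 0.007], [0.946, -0.325, 0.001], [0.003, 0.007, -1.0]]
ft_force: [0.1, -0.1, 0.1]
width: 0.0854
```

```bash
python3 - <<'E'
from h import *
to([.467,.1008,.009],71.1)
E
```

```text
tcp [0.47   0.1009 0.0121] yaw 71.0 j7 47.3 w 0.0854 t 26.9
shift [-0.001  -0.0028  0.003 ] rows@.035 1.0
turn z -0.001 tilt fix xy [ 0.0066 -0.0034]
```

{"op": "send_rows", "data": {
  "claw": [-1,1,1,1,1,1,1],
  "xyz": [
    [-0.001,-0.003,0.003],
    [0,0,0.001],
    [0,0,0.0005],
    [0,0,0.0005],
    [0,0,0],
    [0,0,0],
    [0,0,0]
  ],
  "turn": [
    [0.007,-0.003,0],
    [0,0,0],
    [0,0,0],
    [0,0,0],
    [0,0,0],
    [0,0,0],
    [0,0,0]
  ],
  "force": 60
}}

```text
clock: 27.5
ee_pos: [0.4667, 0.1012, 0.0079]
ee_rot: [[0.325, 0.946, -0.001], [0.946, -0.325, 0.0], [-0.0, -0.001, -1.0]]
ft_force: [-0.6, -0.1, -1.3]
width: 0.0608
```

{"op": "send_rows", "data": {
  "claw": [1,1,1,1,1,1],
  "xyz": [
    [0,0,-0.01],
    [0,0,-0.02],
    [0,0,-0.03],
    [0,0,-0.025],
    [0,0,-0.01],
    [0,0,0]
  ],
  "turn": [
    [0,0,0],
    [0,0,0],
    [0,0,0],
    [0,0,0],
    [0,0,0],
    [0,0,0]
  ]
}}

```text
clock: 28.0
ee_pos: [0.4638, 0.1009, 0.1073]
ee_rot: [[0.324, 0.946, -0.007], [0.946, -0.324, 0.0], [-0.002, -0.007, -1.0]]
ft_force: [0.2, 0.4, -4.8]
width: 0.0606
```

```bash
python3 - <<'E'
from h import *
d,T,s=look("wrist"); f=d["frame"]; cv2.imwrite("pics/w10.png",f[:,:,::-1])
to([.6515,-.0093,.11],-8.7+90,s)
E
```

```text
tcp [0.4638 0.1009 0.1073] yaw 71.1 j7 51.1 w 0.0606 t 28.0
shift [-0.0436  0.2132 -0.0041] rows@.035 7.0
turn z -0.178 tilt fix xy [-0.007   0.0023]
```

View pics/w10.png

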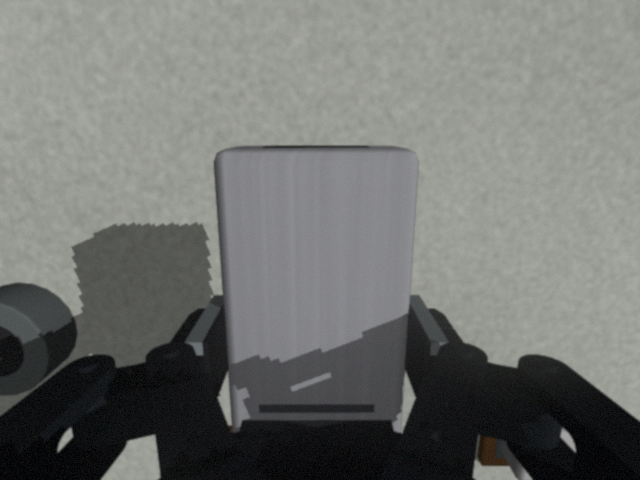

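The disk is held flat and square at (317,280), its far edge at v≈150, so its centre is about 3 mm towards tool +y. I'll allow for that.

{"op": "send_rows", "data": {
  "claw": [1,1,1,1,1,1,1,1,1,1,1,1],
  "xyz": [
    [-0.003,0.013,0],
    [-0.005,0.025,0],
    [-0.005,0.025,0],
    [-0.005,0.025,0],
    [-0.005,0.025,0],
    [-0.005,0.025,0],
    [-0.005,0.025,0],
    [-0.005,0.025,0],
    [-0.003,0.013,0],
    [0,0,0],
    [0,0,0],
    [0,0,0]
  ],
  "turn": [
    [0,0,0],
    [0,0,0],
    [0,0,0],
    [0,0,0],
    [0,0,0],
    [0,0,0],
    [0,0,0],
    [0,0,0],
    [0,0,0],
    [0,0,-0.085],
    [0,0,-0.085],
    [0,0,0]
  ]
}}

```text
clock: 29.05
ee_pos: [0.6439, -0.0155, 0.0847]
ee_rot: [[0.153, 0.988, -0.03], [0.988, -0.153, -0.006], [-0.01, -0.029, -1.0]]
ft_force: [0.3, 0.7, -3.5]
width: 0.0606
```

```bash
python3 - <<'E'
from h import *
d,T,s=look("wrist"); f=d["frame"]; hsv=cv2.cvtColor(f,cv2.COLOR_RGB2HSV)
m=((hsv[...,1]>90)&(hsv[...,0]<25)&(hsv[...,2]>50))
for c in blobs(m,150): print(c.min(0),c.max(0),*rect(cast(d,T,c,.01)))
to([.6485,-.0088,.018],81.3,s)
E
```

```text
[  0 171] [ 93 379] [ 0.63451984 -0.16986301] (128.5, 50.7) -11.930915832519531
[253 135] [410 148] [0.57845996 0.00241729] (84.3, 6.7) 80.07882690429688
tcp [ 0.6439 -0.0155  0.0847] yaw 81.2 j7 72.1 w 0.0606 t 29.1
shift [0.008  0.0054 0.0665] rows@.035 2.0
turn z -0.002 tilt fix xy [-0.0288  0.01  ]
```

{"op": "send_rows", "data": {
  "claw": [1,1,1,1,1,1,1,1],
  "xyz": [
    [0,0,0],
    [0.008,0.004,0],
    [0,0,0.01],
    [0,0,0.018],
    [0,0,0.012],
    [0,0,0.004],
    [0,0,0],
    [0,0,0]
  ],
  "turn": [
    [-0.028,0.01,-0.002],
    [0,0,0],
    [0,0,0],
    [0,0,0],
    [0,0,0],
    [0,0,0],
    [0,0,0],
    [0,0,0]
  ]
}}

```text
clock: 29.77
ee_pos: [0.6465, -0.0063, 0.0322]
ee_rot: [[0.167, 0.986, -0.009], [0.986, -0.167, 0.0], [-0.001, -0.009, -1.0]]
ft_force: [-0.7, 0.5, -3.6]
width: 0.0606
```

```bash
python3 - <<'E'
from h import *
to([.6485,-.0088,.018],81.3)
E
```

```text
tcp [ 0.6465 -0.0063  0.0322] yaw 80.4 j7 69.9 w 0.0606 t 29.8
shift [-0.0021  0.0025  0.0142] rows@.035 1.0
turn z -0.016 tilt fix xy [-0.0093  0.0012]
```

{"op": "send_rows", "data": {
  "claw": [1,1,1,1],
  "xyz": [
    [-0.002,0.0025,0.002],
    [0,0,0.004],
    [0,0,0.003],
    [0,0,0.001]
  ],
  "turn": [
    [-0.009,0.001,-0.016],
    [0,0,0],
    [0,0,0],
    [0,0,0]
  ]
}}

```text
clock: 30.1
ee_pos: [0.6502, -0.0092, 0.0233]
ee_rot: [[0.15, 0.989, 0.003], [0.989, -0.15, -0.0], [0.0, 0.003, -1.0]]
ft_force: [-0.5, -0.3, -4.6]
width: 0.0608
```

```bash
python3 - <<'E'
from h import *
to([.6485,-.0088,.018],81.3)
E
```

```text
tcp [ 0.6502 -0.0092  0.0233] yaw 81.3 j7 70.7 w 0.0608 t 30.1
shift [ 0.0001 -0.0017  0.0053] rows@.035 1.0
turn z 0.001 tilt fix xy [ 0.0033 -0.0001]
```

{"op": "send_rows", "data": {
  "claw": [1,1,1],
  "xyz": [
    [0,-0.0015,0.002],
    [0,0,0.0015],
    [0,0,0.0015]
  ],
  "turn": [
    [0.003,0,0],
    [0,0,0],
    [0,0,0]
  ]
}}

```text
clock: 30.35
ee_pos: [0.649, -0.0092, 0.0185]
ee_rot: [[0.151, 0.989, 0.001], [0.989, -0.151, 0.0], [0.0, 0.001, -1.0]]
ft_force: [-0.5, 0.7, -3.3]
width: 0.0607
```

{"op": "send_rows", "data": {
  "claw": [1],
  "xyz": [
    [0,0,0.001]
  ],
  "turn": [
    [0,0,0]
  ]
}}

```text
clock: 30.43
ee_pos: [0.649, -0.0091, 0.0179]
ee_rot: [[0.151, 0.989, 0.001], [0.989, -0.151, -0.0], [0.0, 0.001, -1.0]]
ft_force: [-4.7, 0.1, 8.1]
width: 0.0609
```

Contact at the expected height. Release and rise.

{"op": "send_rows", "data": {
  "claw": [-1,-1,-1,-1,-1,-1,-1,-1,-1,-1,-1],
  "xyz": [
    [0,0,0],
    [0,0,0],
    [0,0,0],
    [0,0,-0.002],
    [0,0,-0.01],
    [0,0,-0.02],
    [0,0,-0.03],
    [0,0,-0.035],
    [0,0,-0.035],
    [0,0,-0.03],
    [0,0,0]
  ],
  "turn": [
    [0,0,0],
    [0,0,0],
    [0,0,0],
    [0,0,0],
    [0,0,0],
    [0,0,0],
    [0,0,0],
    [0,0,0],
    [0,0,0],
    [0,0,0],
    [0,0,0]
  ]
}}

```text
clock: 31.35
ee_pos: [0.6489, -0.0084, 0.1925]
ee_rot: [[0.15, 0.989, 0.004], [0.989, -0.15, 0.001], [0.001, 0.004, -1.0]]
ft_force: [1.5, 0.4, 0.8]
width: 0.0856
```

```bash
python3 - <<'E'
from h import *
d,T,s=look("wrist"); f=d["frame"]; hsv=cv2.cvtColor(f,cv2.COLOR_RGB2HSV)
m=((hsv[...,1]>90)&(hsv[...,0]<25)&(hsv[...,2]>50)); m[:, :230]=0; m[:,420:]=0
for c in blobs(m,150): print("stand",c.min(0),c.max(0),*rect(cast(d,T,c,.01)))
g=cv2.GaussianBlur(f,(3,3),0).astype(int)
m=(abs(g[...,2]-g[...,0]-4)<7)&(g.max(2)>95)&(g[...,2]-g[...,1]>-2); m[:,:230]=0; m[:,420:]=0; m[400:]=0
m=cv2.morphologyEx(m.astype(np.uint8),cv2.MORPH_CLOSE,np.ones((9,9)));m=cv2.morphologyEx(m,cv2.MORPH_OPEN,np.ones((7,7)))
for c in blobs(m,1000): print("disk",c.min(0),c.max(0),*rect(cast(d,T,c,.042)))
# speaker from the top view: grey puck on desk
d,T,s=look("top"); f=d["frame"]; cv2.imwrite("pics/top2.png",cv2.resize(f[180:330,120:520],None,fx=2,fy=2,interpolation=cv2.INTER_CUBIC)[:,:,::-1])
E
```

```text
stand [262 125] [369 303] [ 0.65109247 -0.00890355] (151.7, 84.6) -8.714729309082031
disk [268 368] [416 397] [ 0.789836   -0.00767701] (128.3, 16.3) 89.90745544433594
disk [275 138] [357 303] [ 0.64849829 -0.00799207] (127.9, 59.2) -8.652908325195312
```

View pics/top2.png

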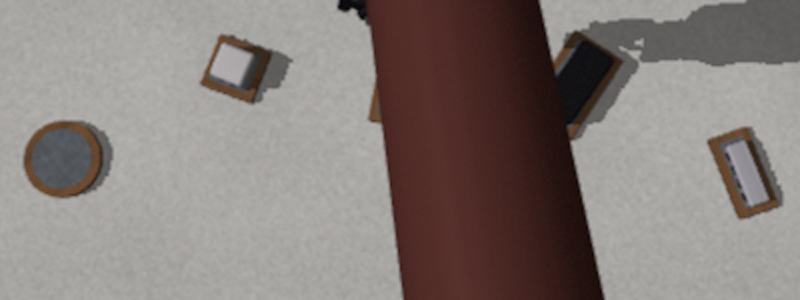

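The disk sits within 3 mm and 0.1° of its stand. The top view shows the charger and hub (and the part of the brick in view) in place, with the arm hiding the speaker. Now for the speaker; no turn needed, since it's round.

```bash
python3 - <<'E'
from h import *
to([.447,-.103,.19])
E
```

```text
tcp [ 0.6471 -0.0086  0.1873] yaw 81.4 j7 73.2 w 0.0858 t 31.4
shift [-0.1233 -0.1837 -0.0024] rows@.035 7.0
```

{"op": "send_rows", "data": {
  "claw": [-1,-1,-1,-1,-1,-1,-1,-1,-1,-1],
  "xyz": [
    [-0.017,-0.0255,-0.001],
    [-0.017,-0.0255,-0.001],
    [-0.017,-0.0255,-0.001],
    [-0.017,-0.0255,-0.001],
    [-0.017,-0.0255,-0.001],
    [-0.017,-0.0255,-0.001],
    [-0.008,-0.012,0],
    [0,0,0],
    [0,0,0],
    [0,0,0]
  ],
  "turn": [
    [0,0,0],
    [0,0,0],
    [0,0,0],
    [0,0,0],
    [0,0,0],
    [0,0,0],
    [0,0,0],
    [0,0,0],
    [0,0,0],
    [0,0,0]
  ]
}}

```text
clock: 32.28
ee_pos: [0.4525, -0.0945, 0.1815]
ee_rot: [[0.15, 0.988, -0.02], [0.989, -0.15, 0.005], [0.002, -0.021, -1.0]]
ft_force: [0.3, -0.2, -0.9]
width: 0.0857
```

```bash
python3 - <<'E'
from h import *
d,T,s=look("wrist"); f=d["frame"]; cv2.imwrite("pics/w11.png",f[:,:,::-1])
g=cv2.GaussianBlur(f,(3,3),0).astype(int); v=g.max(2)
for th in (35,50):
    m=(v<th); m[300:]=0
    for c in blobs(m,150):
        if 200<c.mean(0)[0]<440: P=cast(d,T,c,.032); print(th,c.min(0),c.max(0),"grille",*rect(P))
to([.447,-.103,.19],None,s)
E
```

```text
50 [279 216] [323 258] grille [ 0.45563416 -0.10614275] (33.5, 32.9) 81.28105163574219
tcp [ 0.4525 -0.0945  0.1815] yaw 81.4 j7 87.7 w 0.0857 t 32.3
shift [-0.0092 -0.0043 -0.0084] rows@.035 1.0
```

View pics/w11.png

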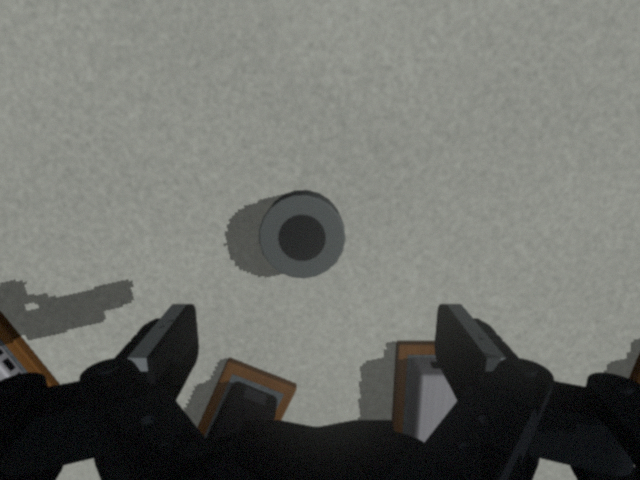

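The speaker's grille is at (301,237), which puts its centre at (0.4556,−0.1061).

{"op": "send_rows", "data": {
  "claw": [-1,-1,-1,-1,-1,-1,-1,-1,-1],
  "xyz": [
    [0,0,0],
    [-0.011,0.0048,0],
    [0,0,0.012],
    [0,0,0.03],
    [0,0,0.035],
    [0,0,0.03],
    [0,0,0.01],
    [0,0,0],
    [0,0,0]
  ],
  "turn": [
    [-0.02,-0.002,0],
    [0,0,0],
    [0,0,0],
    [0,0,0],
    [0,0,0],
    [0,0,0],
    [0,0,0],
    [0,0,0],
    [0,0,0]
  ]
}}

```text
clock: 33.08
ee_pos: [0.4645, -0.106, 0.0599]
ee_rot: [[0.142, 0.99, 0.008], [0.99, -0.142, 0.0], [0.002, 0.008, -1.0]]
ft_force: [0.1, -0.4, 0.6]
width: 0.0853
```

```bash
python3 - <<'E'
from h import *
to([.4556,-.1061,.009],81.4)
E
```

```text
tcp [ 0.4645 -0.106   0.0599] yaw 81.8 j7 86.7 w 0.0853 t 33.1
shift [-0.0014 -0.0092  0.0509] rows@.035 2.0
turn z 3.149 tilt fix xy [ 0.0083 -0.0015]
```

{"op": "send_rows", "data": {
  "claw": [-1,-1,-1,-1,-1,-1,-1],
  "xyz": [
    [-0.001,-0.009,0],
    [0,0,0.01],
    [0,0,0.018],
    [0,0,0.014],
    [0,0,0.004],
    [0,0,0],
    [0,0,0]
  ],
  "turn": [
    [0.008,-0.001,0.006],
    [0,0,0],
    [0,0,0],
    [0,0,0],
    [0,0,0],
    [0,0,0],
    [0,0,0]
  ]
}}

```text
clock: 33.67
ee_pos: [0.4596, -0.1071, 0.0168]
ee_rot: [[0.149, 0.989, 0.01], [0.989, -0.149, -0.002], [-0.001, 0.01, -1.0]]
ft_force: [1.0, 0.4, -0.4]
width: 0.0852
```

```bash
python3 - <<'E'
from h import *
to([.4556,-.1061,.009],81.4)
E
```

```text
tcp [ 0.4596 -0.1071  0.0168] yaw 81.5 j7 85.2 w 0.0852 t 33.7
shift [ 0.0004 -0.0042  0.0078] rows@.035 1.0
turn z 3.143 tilt fix xy [0.0103 0.0007]
```

{"op": "send_rows", "data": {
  "claw": [-1,-1,1,1,1,1,1,1],
  "xyz": [
    [0,-0.004,0.003],
    [0,0,0.004],
    [0,0,0.001],
    [0,0,0],
    [0,0,0],
    [0,0,0],
    [0,0,0],
    [0,0,0]
  ],
  "turn": [
    [0.01,0.001,0],
    [0,0,0],
    [0,0,0],
    [0,0,0],
    [0,0,0],
    [0,0,0],
    [0,0,0],
    [0,0,0]
  ],
  "force": 60
}}

```text
clock: 34.33
ee_pos: [0.4569, -0.1068, 0.0111]
ee_rot: [[0.149, 0.989, 0.003], [0.989, -0.149, -0.001], [-0.0, 0.003, -1.0]]
ft_force: [-0.6, 0.5, -0.3]
width: 0.0637
```

{"op": "send_rows", "data": {
  "claw": [1,1,1,1,1,1],
  "xyz": [
    [0,0,-0.01],
    [0,0,-0.02],
    [0,0,-0.03],
    [0,0,-0.03],
    [0,0,-0.015],
    [0,0,0]
  ],
  "turn": [
    [0,0,0],
    [0,0,0],
    [0,0,0],
    [0,0,0],
    [0,0,0],
    [0,0,0]
  ]
}}

```text
clock: 34.83
ee_pos: [0.4538, -0.1057, 0.1209]
ee_rot: [[0.148, 0.989, -0.003], [0.989, -0.148, 0.002], [0.001, -0.003, -1.0]]
ft_force: [1.3, -0.5, -3.3]
width: 0.0632
```

```bash
python3 - <<'E'
from h import *
d,T,s=look("wrist"); f=d["frame"]
v=cv2.GaussianBlur(f,(3,3),0).max(2)
for th in (35,50):
    m=(v<th); m[400:]=0; m[:,:250]=0; m[:,390:]=0
    for c in blobs(m,150): print(th,c.min(0),c.max(0))
top=np.array([.4,.3974,.13]); to([.5309,.3974,.13],None,s); print(s["qpos"].round(1))
cv2.imwrite("pics/w12.png",f[:,:,::-1])
E
```

```text
35 [265 324] [368 385]
50 [263 293] [370 387]
tcp [ 0.4538 -0.1057  0.1209] yaw 81.5 j7 88.2 w 0.0632 t 34.8
shift [ 0.509   0.002  -0.0085] rows@.035 15.0
[ 22.8   4.1 -15.6 115.7   1.2  60.6  88.2]
```

View pics/w12.png

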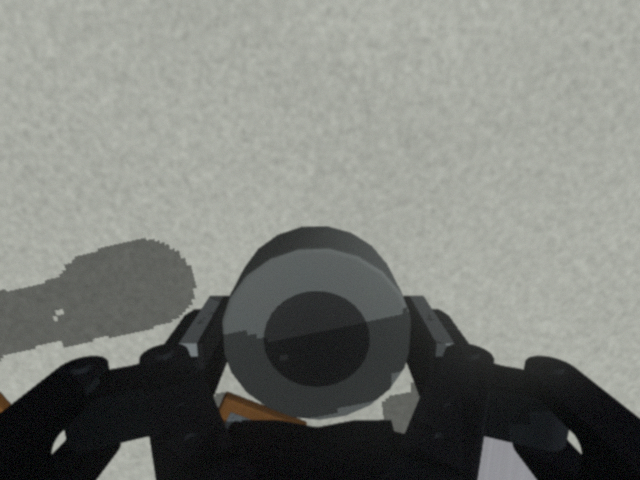

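The speaker is held flat at (317,333). The ellipse proportions fit an untilted puck. Carrying it to the round stand.

{"op": "send_rows", "data": {
  "claw": [1,1,1,1,1,1,1,1,1,1,1,1],
  "xyz": [
    [0.018,0,-0.001],
    [0.034,0,-0.001],
    [0.034,0,-0.001],
    [0.034,0,-0.001],
    [0.034,0,-0.001],
    [0.034,0,-0.001],
    [0.034,0,-0.001],
    [0.034,0,-0.001],
    [0.034,0,-0.001],
    [0.034,0,-0.001],
    [0.034,0,-0.001],
    [0.034,0,-0.001]
  ],
  "turn": [
    [0,0,0],
    [0,0,0],
    [0,0,0],
    [0,0,0],
    [0,0,0],
    [0,0,0],
    [0,0,0],
    [0,0,0],
    [0,0,0],
    [0,0,0],
    [0,0,0],
    [0,0,0]
  ]
}}

```text
clock: 35.88
ee_pos: [0.5065, 0.2867, 0.1143]
ee_rot: [[0.165, 0.986, -0.024], [0.986, -0.165, -0.004], [-0.008, -0.023, -1.0]]
ft_force: [0.6, -0.3, -3.1]
width: 0.0635
```

{"op": "send_rows", "data": {
  "claw": [1,1,1,1,1],
  "xyz": [
    [0.034,0,0],
    [0.034,0,0],
    [0.015,0,0],
    [0,0,0],
    [0,0,0]
  ],
  "turn": [
    [0,0,0],
    [0,0,0],
    [0,0,0],
    [0,0,0],
    [0,0,0]
  ]
}}

```text
clock: 36.3
ee_pos: [0.5138, 0.3803, 0.1031]
ee_rot: [[0.155, 0.987, -0.037], [0.988, -0.156, -0.004], [-0.01, -0.036, -0.999]]
ft_force: [-0.2, -0.7, -3.4]
width: 0.0636
```

```bash
python3 - <<'E'
from h import *
to([.529,.3977,.13],81.5)
d,T,s=look("wrist"); f=d["frame"]; hsv=cv2.cvtColor(f,cv2.COLOR_RGB2HSV)
m=((hsv[...,1]>90)&(hsv[...,0]<25)&(hsv[...,2]>50))
for c in blobs(m,150):
    P=cast(d,T,c,.01); h=cv2.convexHull((P*1000).astype(np.float32)).reshape(-1,2); print(c.min(0),c.max(0),*rect(P),cv2.minEnclosingCircle(h))
d,T,s=look("top"); hsv=cv2.cvtColor(d["frame"],cv2.COLOR_RGB2HSV)
m=((hsv[...,1]>90)&(hsv[...,0]<25)); m[:,:110]=0;m[:,190:]=0; m[:200]=0;m[330:]=0
for c in blobs(m,30): print("top",c.min(0),c.max(0),*rect(cast(d,T,c,.01)))
E
```

```text
tcp [0.5138 0.3803 0.1031] yaw 81.1 j7 30.8 w 0.0636 t 36.3
shift [ 0.0193  0.0114 -0.0275] rows@.035 2.0
turn z -0.008 tilt fix xy [-0.0359  0.0099]
[132 436] [150 479] [0.64370648 0.23235612] (38.6, 11.2) -19.481124877929688 ((643.4649047851562, 231.67312622070312), 19.72600746154785)
[298 201] [422 295] [0.51007898 0.41592059] (87.4, 38.6) 47.73030471801758 ((521.7566528320312, 405.3059387207031), 43.746482849121094)
top [141 241] [170 277] [0.53372034 0.38366983] (87.8, 61.3) 14.726653099060059
top [110 223] [186 329] [0.45298499 0.45482715] (308.7, 139.8) 37.4366340637207
```

{"op": "send_rows", "data": {
  "claw": [1,1,1,1,1],
  "xyz": [
    [0,0,0],
    [0.01,0.005,-0.006],
    [0.007,0.004,-0.003],
    [0,0,0],
    [0,0,0]
  ],
  "turn": [
    [-0.036,0.01,0],
    [0,0,0],
    [0,0,0],
    [0,0,0],
    [0,0,0]
  ]
}}

```text
clock: 36.82
ee_pos: [0.5277, 0.3857, 0.1106]
ee_rot: [[0.165, 0.986, 0.0], [0.986, -0.165, -0.007], [-0.007, 0.002, -1.0]]
ft_force: [0.7, 0.7, -3.3]
width: 0.0633
```

```bash
python3 - <<'E'
from h import *
from scipy.optimize import least_squares
d,T,s=look("wrist"); f=d["frame"]; hsv=cv2.cvtColor(f,cv2.COLOR_RGB2HSV)
m=((hsv[...,1]>90)&(hsv[...,0]<25)&(hsv[...,2]>50))
for c in blobs(m,150):
    if not 250<c.mean(0)[0]<450: continue
    P=cast(d,T,c,.01); out=np.linalg.norm(P-[.531,.3974],axis=1)>.039
    q=least_squares(lambda p:np.linalg.norm(P[out]-p,axis=1)-.0445,[.531,.3974],loss="soft_l1",f_scale=.001)
    print(c.min(0),c.max(0),out.sum(),"centre",q.x,"resid mm",np.median(abs(q.fun))*1e3)
to([.529,.3977,.0211],81.5,s)
E
```

```text
[269 172] [409 278] 246 centre [0.5290166  0.39924628] resid mm 0.21759744300653763
tcp [0.5277 0.3857 0.1106] yaw 80.5 j7 29.4 w 0.0633 t 36.8
shift [ 0.0127 -0.0008  0.0894] rows@.035 3.0
turn z -0.018 tilt fix xy [0.0016 0.0068]
```

{"op": "send_rows", "data": {
  "claw": [1,1,1,1,1,1,1,1],
  "xyz": [
    [0.012,-0.002,0],
    [0,0,0.01],
    [0,0,0.022],
    [0,0,0.022],
    [0,0,0.012],
    [0,0,0.003],
    [0,0,0],
    [0,0,0]
  ],
  "turn": [
    [0.002,0.007,0],
    [0,0,0],
    [0,0,0],
    [0,0,0],
    [0,0,0],
    [0,0,0],
    [0,0,0],
    [0,0,0]
  ]
}}

```text
clock: 37.53
ee_pos: [0.5274, 0.3984, 0.0363]
ee_rot: [[0.166, 0.986, -0.001], [0.986, -0.166, 0.001], [0.001, -0.002, -1.0]]
ft_force: [0.6, -0.4, -2.2]
width: 0.0631
```

```bash
python3 - <<'E'
from h import *
to([.528,.3984,.0205],81.5)
E
```

```text
tcp [0.5274 0.3984 0.0363] yaw 80.4 j7 26.9 w 0.0631 t 37.5
shift [0.0001 0.0007 0.0158] rows@.035 1.0
turn z -0.019 tilt fix xy [-0.0016 -0.0011]
```

{"op": "send_rows", "data": {
  "claw": [1,1,1,1,1],
  "xyz": [
    [0,0,0.004],
    [0,0,0.004],
    [0,0,0.003],
    [0,0,0.0015],
    [0,0,0.001]
  ],
  "turn": [
    [0,0,0],
    [0,0,0],
    [0,0,0],
    [0,0,0],
    [0,0,0]
  ]
}}

```text
clock: 37.95
ee_pos: [0.5291, 0.3999, 0.0252]
ee_rot: [[0.167, 0.986, 0.003], [0.986, -0.167, 0.004], [0.005, 0.002, -1.0]]
ft_force: [-0.2, -0.4, -2.4]
width: 0.0635
```

{"op": "send_rows", "data": {
  "claw": [1,1,1],
  "xyz": [
    [-0.0015,-0.001,0.002],
    [0,0,0.002],
    [0,0,0.0015]
  ],
  "turn": [
    [0.002,-0.004,0],
    [0,0,0],
    [0,0,0]
  ]
}}

```text
clock: 38.2
ee_pos: [0.5281, 0.3988, 0.0211]
ee_rot: [[0.167, 0.986, 0.001], [0.986, -0.167, 0.001], [0.001, 0.001, -1.0]]
ft_force: [-7.7, -6.3, 20.6]
width: 0.0632
```

{"op": "send_rows", "data": {
  "claw": [1],
  "xyz": [
    [0,0,0.001]
  ],
  "turn": [
    [0,0,0]
  ]
}}

```text
clock: 38.28
ee_pos: [0.5281, 0.3988, 0.0212]
ee_rot: [[0.167, 0.986, 0.001], [0.986, -0.167, 0.0], [0.0, 0.001, -1.0]]
ft_force: [-3.2, -3.2, 6.2]
width: 0.0632
```

Contact at 21 mm, as expected. Release, rise, and check.

{"op": "send_rows", "data": {
  "claw": [-1,-1,-1,-1,-1,-1,-1,-1,-1,-1,-1],
  "xyz": [
    [0,0,0],
    [0,0,0],
    [0,0,0],
    [0,0,-0.002],
    [0,0,-0.01],
    [0,0,-0.02],
    [0,0,-0.03],
    [0,0,-0.035],
    [0,0,-0.035],
    [0,0,-0.03],
    [0,0,0]
  ],
  "turn": [
    [0,0,0],
    [0,0,0],
    [0,0,0],
    [0,0,0],
    [0,0,0],
    [0,0,0],
    [0,0,0],
    [0,0,0],
    [0,0,0],
    [0,0,0],
    [0,0,0]
  ]
}}

```text
clock: 39.2
ee_pos: [0.5271, 0.3991, 0.1943]
ee_rot: [[0.165, 0.986, 0.001], [0.986, -0.165, 0.002], [0.002, 0.001, -1.0]]
ft_force: [-0.2, 1.2, 0.7]
width: 0.0861
```

```bash
python3 - <<'E'
from h import *
d,T,s=look("wrist"); f=d["frame"]; hsv=cv2.cvtColor(f,cv2.COLOR_RGB2HSV)
m=((hsv[...,1]>90)&(hsv[...,0]<25)&(hsv[...,2]>50)); m[:,:220]=0
for c in blobs(m,150): P=cast(d,T,c,.01); print("stand",c.min(0),c.max(0),*rect(P))
v=cv2.GaussianBlur(f,(3,3),0).max(2); m=(v<50); m[300:]=0
for c in blobs(m,300):
    if 220<c.mean(0)[0]<430: print("grille",c.min(0),c.max(0),*rect(cast(d,T,c,.042)))
print("clock",s["clock"])
sc=r.grab_frame("scene")["frame"]; cv2.imwrite("pics/scene_end.png",np.hstack([sc[120:400,150:550],cv2.resize(f,(373,280))])[:,:,::-1])
E
```

```text
stand [264 166] [369 269] [0.52883063 0.39961313] (88.5, 88.2) 34.59105682373047
grille [293 203] [338 247] [0.52684912 0.39883792] (34.4, 33.9) 35.24966812133789
clock 39.2
```

```bash
python3 - <<'E'
from h import *
s=r.read_state(); print(s["clock"],abs(s["joint_vel"]).max(),s["width"],s["ft_force"].round(1))
r.hand_in()
E
```

```text
39.3 2.9789000762038653 0.08547284350804074 [ 0.1 -0.5 -1.4]
the job is handed in; nothing more can be done
```

I took both piles apart from the top, set all five pieces on their stands, released them, and handed the job in at 39.3 s of the 141 s allowed. No verdict was reported.

A wrist-camera check after each release gave these offsets from the stand (limits 12 mm and 0.2 rad, about 11.5°):

| Piece | Offset from centre | Yaw error |
|---|---|---|
| Hub | about 2 mm | 0.4° |
| Brick | about 2 mm | 1° |
| Charger | about 3 mm | square by eye |
| Disk | about 3 mm | 0.1° |
| Speaker | about 2 mm | any turn allowed |

- **Heights:** each piece touched down close to the height expected from its grasp. Contact forces at touchdown stayed at or below about 32 N. The gripper was clear of everything at the end.
- **Charger:** its offset is the least certain figure, as I read the pixels by eye.
- **Disk and speaker in hand:** the in-hand camera put them about 5 mm off along the fingers. That did not match the other measurements, so I corrected for only 2–3 mm of it.
- **Final overview not seen:** I had reached the 16-picture limit, so I did not view the last scene image. The pieces placed earlier were not re-measured at the end, but nothing passed close to them afterwards.

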